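# Free the battery canister from its two-stage catch and put it on charge

### The arm

A 7-joint arm with a two-finger parallel gripper is mounted at the origin on the work surface. World frame = base frame: x ahead of the robot, y to its left, z up, the work surface at z = 0. Lengths are in m, angles in degrees, forces in N, time in s.
With the tool pointing down it reaches from about 0.425 to 0.875 m from the base axis. Payload 8.4 kg.
Tool frame: the origin (TCP) lies at the very end of the fingers, on their centre line; the grasp point (between the pads) lies 19 mm behind it; y points along the fingers, x is the direction in which the jaws open and shut, and the axes are right-handed (so a half turn about y gives the same grasp; the last joint's range is limited). The gripper opens to 85 mm and grips with 20 to 120 N. Pads are 22 mm wide; open, the fingers measure 114 mm over their backs; the gripper's body (76 mm by 85 mm) begins 54 mm behind the grasp point. The pads swing forward as they close: fully open they stand 13 mm farther back than shut.
Start: joints at [67.311, 19.091, 2.286, 83.961, -0.768, 76.965, -3.352], TCP at [0.19, -0.622, 0.231] pointing down, gripper open.
Joint ranges: [-147.57, 147.57], [-21.85, 119.76], [-74.77, 79.35], [14.55, 137.4], [-85.83, 265.84], [4.83, 119.75], [-152.11, 152.11]. Speed limits (degrees/s): [127.2, 127.2, 159.86, 159.86, 180, 180, 180].

### API

Orientations are given as [roll, pitch, yaw] about the fixed x, y, z axes, in that order (R = Rz(yaw) Ry(pitch) Rx(roll)).
In Python, from plant import robot gives the robot as it stands. The module is installed in compiled form; this text tells all that it offers.
- The arm moves only by the tool drive_tool, never from a script. Its argument "steps" is a list of rows, each an object of numbers: "dx", "dy", "dz": the shift along the world's x, y, z in cm; "wx", "wy", "wz": the turn, a rotation vector about the world's x, y, z in rad; "fingers": the closure, from -1 (fully open) to 1 (shut). A call has exactly 5 rows; each row shifts and turns the commanded pose from where the row before left it; what a row does not reach is not made up. A row lasts 1/12 s, in which the tool goes at most 41.7 mm and 7.16 degrees, less where a joint would pass 70% of its speed; a pose out of reach is approached as far as the arm can. A call is refused whole if a number of a shift passes 4.17 or a number of a turn 0.125, either way. A call with a gripper value outside its range is refused whole. The fingers move at their own pace and stop on an object; "squeeze" is the grip in N (left out, the last holds). Time passes only in rows, so rows that do not move let the fingers close, or fill a call up. It gives the time, the measured TCP pose, the force and the opening at its end, in the units of the state.
- robot.observe(): the state, without advancing time (a new reading comes with each control period).
- robot.get_image(name): name is "side" or "top" or "wrist"; returns the picture (420x560x3 uint8, red, green, blue); there is no depth.
- robot.get_calibration(name): a dict with "mtx" (3x3 intrinsics, pixels), "pose" (4x4, takes a point from camera to world coordinates). Camera axes: x right, y up, looking along -z (the intrinsics and any distortion apply to the point x, -y, -z); pixel columns grow to the right and rows downward; lengths in m; the calibration is good to about 2 mm. A picture is of the moment at which its call begins: read the wrist's pose just before it. get_calibration takes no time and is no camera call; for the wrist camera it gives the pose at the moment of the call.
- robot.sign_off(): hands the job in, once; it reports no verdict.
The state is a dict: "time_s": time; "joint_positions": joint angles; "joint_vel": joint speeds; "tau": joint torques, N m; "eef_pos": TCP position; "tool_rot": TCP orientation; "contact_force": force on the tool from outside, world axes, zero at the start; "ft_torque": the same for the moment, N m; "width": finger opening in m.
Only numpy, scipy, OpenCV 4.12 (cv2) and the standard library are available. Lean on these libraries where they do the work, as an engineer would, in place of code of your own. Each camera call takes 0.05 s, during which the arm holds its last target. There are 200 camera calls.

### The job

Put the battery canister on charge: slide the dock's safety tab clear of the hold-down bar, swing the bar right up and over, take the canister out and stand it on the cork mat, then take it again the other way, across its broad faces, and lower it all the way down into the charger bay before letting go of it. Then press the charger's flat start key with the closed fingers, holding about 8 N for half a second and never more than 25 N. Leave the other things on the table alone.

Things in the scene. Friction and masses are not known exactly. Their poses are not given: they have to be found in the camera images.
- dock: Fixed grey dock, about 100 x 150 mm. Origin on the table under the middle of the canister's place (floor 10 mm up). Cheeks 112 mm high stand 3 mm off the canister's broad faces (y +-21 to +-35 mm, 56 mm along x), so there it can only be taken by its narrow ends, fingers closing along dock x. 7 mm lips at the ends. Catch block: y -50 to -80, x -85 to +25, 112 mm high; carries the tab.
- tab (a joint): Safety tab, slides along the dock's -x. 0 to 0.004 m = locked (its 8 mm thick nose covers the hold-down bar), end stop at 0.028; slide it home to the stop (0.022 or more counts). Stays where it is left; friction about 2.5 N.
- tab_fin (a point): Centre of the tab's upright dark steel grip fin: 12 mm along dock x, 28 mm along y, 24 mm high (foot 132, top 156 mm above the table). Axes as the dock's; moves with the tab. Nose and plate below it reach up to 132 mm; the bar crosses 33 to 51 mm to the fin's +x side at 112 to 122 mm up (tab locked).
- bar (a joint): Steel hold-down bar over the canister (main latch). 0 = down, level along the dock's -y; grows to 2.0 rad (stop) as its free end is lifted and swung over to the dock's +y. Locked while the tab covers it. Swing it right over (1.75 or more counts): it then stands 265 mm high beside the canister. Stays where it is left (stiff hinge, about 1 N at the end).
- bar_hinge (a point): Middle of the bar's hinge axis (parallel to dock x), 36 mm to the dock's +y side, 117 mm up. Fixed. Axes as the dock's.
- bar_end (a point): Grip point near the bar's free end, on its mid-line, 139 mm from the hinge axis, 22 mm from the tip. Bar 18 mm wide (along dock x), 10 mm thick, 161 mm long. With the bar down it is 117 mm up, at dock y -103 mm, clear on both sides. The bar can turn between fingers that close along dock x.
- canister_mid (a point): Centre of the loose battery canister: plain aluminium block with black top, 60 mm (its x) x 36 mm (its y) x 100 mm high (its z), about 0.35 kg, the two halves alike. It starts standing in the dock with its x along the dock's x.
- canister: The same battery canister; origin at the centre of its underside.
- mat_top (a point): Centre of the top of the round cork mat, 120 mm across, 4 mm thick, fixed on the table: stand the canister upright in its middle (within about 45 mm of the centre) and let go, to change grip.
- charger: Fixed white charger, x -140 to +50, y +-60 mm; origin on the table under the middle of the bay, bay floor 25 mm up. It takes the canister upright, its x along the charger's y, either way round, 4 mm play all round. End posts (y +-34 to +-46, 140 mm high, above the canister's top) bar its narrow ends; broad faces are free above 10 mm lips (x +-22 to +-28): fingers close along charger x.
- startkey: Flat membrane start key of the charger, 50 mm (x) x 60 mm (y), 100 mm in front of the bay (charger -x). Origin at the centre of its top face, 28.5 mm above the table. It gives 3 mm at most: about 4 N per mm, then solid. Presses down only.
- saucer_rim (a point): Bystander: terracotta saucer, 110 mm across, 20 mm high; centre of its rim.
- torch: Bystander: black torch lying down, 160 x 38 x 38 mm; origin under its middle.
- opener: Bystander: flat steel bottle opener, 130 x 40 x 5 mm; origin under its middle.
- purse: Bystander: round pink hard-shell coin purse, 84 mm across, 24 mm high; origin under its middle.
- mug: Bystander: white mug, 76 mm across, 85 mm high, handle to its +y; origin under its middle.
- tin: Bystander: round aluminium tin, 60 mm across, 90 mm high; origin under its middle.
Things that resemble listed ones, but are neither listed nor needed, are in the scene too. Of the things that look like the part that bears mat_top, take the one that is nearest to the robot's base at the start. Of the things that look like the charger, the smaller one is meant.

How it is judged:
By the outcome, as a careful person would: the job done as asked, in the order asked, and still so for the second after the job is handed in, with the robot touching nothing.
It also fails if it takes over 72 s, if anything falls off the work surface, if the arm or the gripper's body presses on something with over 40 N, if the wrist force passes 120 N, or if a joint passes its speed limit or range.

## Working session

There is one attempt and no reset: what is moved stays moved. The work goes in short steps, Python scripts to look and compute and a tool call to move; the robot and the scene stay as the last step left them, time stands still between calls to the robot, and variables do not carry over. Pictures are saved under pics/ and viewed, about 8 in all and at most 12, crops included, and the job is handed in when it is done.

Besides the shell and the picture viewer there is one more tool, called after "Request:" in YAML: its name, and indented under it one key for each argument. drive_tool: Moves the arm, as the interface text tells. Its arguments: {"type":"object","properties":{"steps":{"type":"array"},"squeeze":{"type":"number"}},"required":["steps"]}

```bash
mkdir -p pics
cat > h.py <<'E'
import numpy as np, cv2
from plant import robot
def snap(name, fn, crop=None, scale=1):
    C=robot.get_calibration(name); im=robot.get_image(name)[:,:,::-1]
    np.savez(f'pics/{fn}.npz',mtx=C['mtx'],pose=C['pose'],dist=np.array(C.get('dist',C.get('distortion',[0]*5)),float))
    cv2.imwrite(f'pics/{fn}_raw.png',im)
    if crop: im=im[crop[1]:crop[3],crop[0]:crop[2]]
    im=cv2.resize(im,None,fx=scale,fy=scale,interpolation=cv2.INTER_CUBIC)
    cv2.imwrite(f'pics/{fn}.png',im)
def ray(fn,px):
    d=np.load(f'pics/{fn}.npz'); u=cv2.undistortPoints(np.array([[px]],float),d['mtx'],d['dist'])[0,0]
    P=d['pose']; return P[:3,3], P[:3,:3]@np.array([u[0],-u[1],-1.])
def onz(fn,px,z):
    o,r=ray(fn,px); return o+r*(z-o[2])/r[2]
def proj(fn,p):
    d=np.load(f'pics/{fn}.npz');P=d['pose'];q=P[:3,:3].T@(np.array(p,float)-P[:3,3])
    return cv2.projectPoints(np.array([[q[0],-q[1],-q[2]]]),np.zeros(3),np.zeros(3),d['mtx'],d['dist'])[0][0,0]
E
python3 - <<'E'
from h import *
import json
s=robot.observe();print(s)
for n in ('top','side'):
    print(robot.get_calibration(n)); snap(n,n+'0',scale=1.42)
E
```

```text
{'time_s': 0.0, 'joint_positions': array([67.31215283, 19.13128988,  2.28420892, 84.01126446, -0.76836305,
       76.96465991, -3.35071653]), 'joint_vel': array([ 0.02110965, -0.07356831,  0.01632626, -0.07266448,  0.00202883,
       -0.05333143, -0.06588171]), 'tau': array([-2.34700165e-04, -6.58535385e+01,  1.36572227e+00, -4.05573642e+01,
        1.70086365e-02,  1.23789377e-02,  6.13380485e-05]), 'eef_pos': array([ 0.18993403, -0.62115751,  0.23042469]), 'tool_rot': array([-90.00552837,   0.09181037, -72.99556611]), 'contact_force': array([ 0.24319115,  0.07227734, -0.76988006]), 'ft_torque': array([ 0.00486759,  0.02113669, -0.01856318]), 'width': 0.08527176167356756}
{'mtx': array([[455.71982112,   0.        , 279.55266735],
       [  0.        , 455.71982112, 204.90098691],
       [  0.        ,   0.        ,   1.        ]]), 'pose': array([[ 0.01601662,  0.98424703, -0.17607175,  0.30489051],
       [-0.99957552,  0.02004768,  0.02113938,  0.00453858],
       [ 0.0243362 ,  0.17565843,  0.98415033,  1.16758266],
       [ 0.        ,  0.        ,  0.        ,  1.        ]])}
{'mtx': array([[454.26727701,   0.        , 282.57442733],
       [  0.        , 454.26727701, 206.55291604],
       [  0.        ,   0.        ,   1.        ]]), 'pose': array([[-0.86570523,  0.31563326, -0.38849723,  0.01620855],
       [-0.50044728, -0.52973234,  0.68478914,  0.82919381],
       [ 0.01034268,  0.78724793,  0.61654986,  0.83671894],
       [ 0.        ,  0.        ,  0.        ,  1.        ]])}
```

View pics/top0.png

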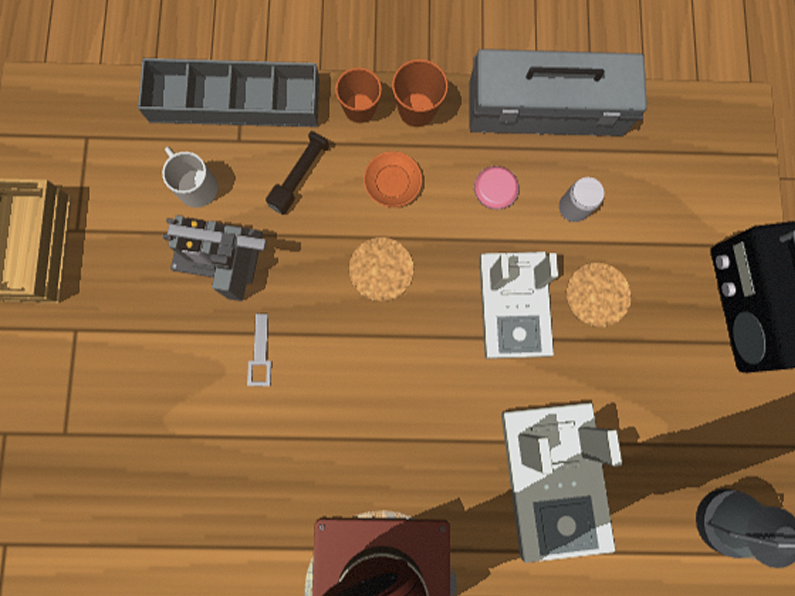

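View pics/side0.png

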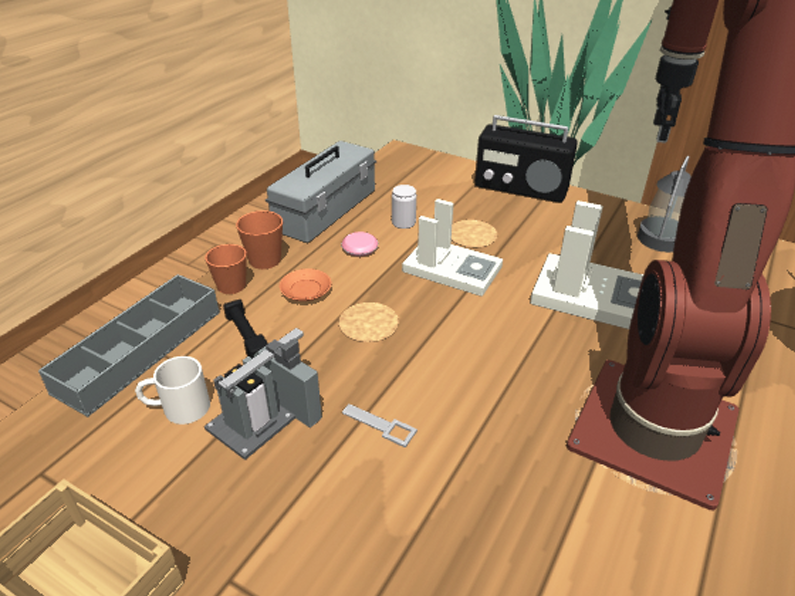

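Top view (shown px): candidates for the mat are (381,268) and (599,294), for the charger (517,304, smaller) and (560,480, larger). The dock is at (215,255), with nothing else like it. I choose the left mat (nearer the base, to be checked by numbers) and the small charger. Next is a close crop of the dock and charger.

Run:
```python
from h import *
t=cv2.imread('pics/top0_raw.png'); s=cv2.imread('pics/side0_raw.png')
R=lambda im,x0,y0,w,h:cv2.resize(im[y0:y0+h,x0:x0+w],(400,h*400//w),interpolation=cv2.INTER_CUBIC)
a=R(t,110,145,80,72); b=R(s,140,228,90,96)   # 5x ; 4.44x
c=R(t,332,170,64,88)
cv2.imwrite('pics/c1.png',np.hstack([a,cv2.resize(b,None,fx=360/b.shape[0],fy=360/b.shape[0])]))
print(a.shape,b.shape)
k=1/1.42
for n,p,z in [('mat',(381,268),.004),('mat2',(599,294),.004),('base?',(382,560),0)]:
    print(n,onz('top0',np.array(p)*k,z))
# charger corners at z .025
for p in [(482,255),(548,251),(553,355),(487,358)]: print('ch',onz('top0',np.array(p)*k,.022))
for p in [(318,323),(398,323),(348,300),(388,343)]: pass
print('mat side',onz('side0',np.array((368,321))*k,.004))
# dock base corners from side
for p in [(206,428),(244,457)]: print('dockcorner',onz('side0',np.array(p)*k,.008))
```

```text
(360, 400, 3) (426, 400, 3)
mat [0.55531701 0.0095708  0.004     ]
mat2 [ 0.51495398 -0.392268    0.004     ]
base? [ 0.04714452 -0.00248062  0.        ]
ch [ 0.57957473 -0.1740177   0.022     ]
ch [ 0.58972426 -0.29522548  0.022     ]
ch [ 0.39984758 -0.29937594  0.022     ]
ch [ 0.39242836 -0.18156994  0.022     ]
mat side [0.5530021  0.01520123 0.004     ]
dockcorner [0.63413762 0.38242774 0.008     ]
dockcorner [0.54191541 0.39567143 0.008     ]
```

View pics/c1.png

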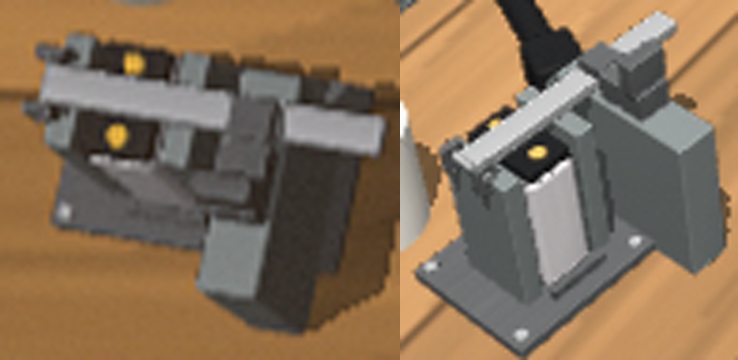

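Crops: the bar runs from the hinge (43,83) to its tip (382,134) in the left crop, with dock +y to the left. The tab is at (250,130), and the catch block's top near edge is (198,290)-(258,297). Dock x ≈ world x. Next I fit poses.

```bash
cat >> h.py <<'E'
from scipy.optimize import least_squares
def fit(obs,x0):  # obs: (img, px, local xyz)
    def w(q,p):
        c,s=np.cos(q[2]),np.sin(q[2]); return np.array([q[0]+c*p[0]-s*p[1],q[1]+s*p[0]+c*p[1],p[2]])
    f=lambda q:np.concatenate([proj(i,w(q,p))-px for i,px,p in obs])
    r=least_squares(f,x0,loss='soft_l1',x_scale=[.01,.01,.05]); print(np.round([r.x[0],r.x[1],np.degrees(r.x[2])],4)); print(np.round(r.fun.reshape(-1,2),1).tolist()); return r.x
E
python3 - <<'E'
from h import *
T=lambda x,y:np.array([110+x/5,145+y/5]); S=lambda x,y:np.array([140+(x-400)/3.755,228+y/3.755])
obs=[('top0',T(384,117),(.009,-.125,.122)),('top0',T(382,152),(-.009,-.125,.122)),
('top0',T(198,290),(-.085,-.05,.112)),('top0',T(258,297),(-.085,-.08,.112)),
('side0',S(667,12),(.009,-.125,.122)),('side0',S(679,29),(-.009,-.125,.122)),
('side0',S(683,152),(-.085,-.05,.112)),('side0',S(717,125),(-.085,-.08,.112))]
q=fit(obs,[.6,.28,0.]); 
K=1/1.42
C=[('top0',np.array(p)*K,l) for p,l in [((482,254),(.05,.06,.025)),((548,251),(.05,-.06,.025)),((553,355),(-.14,-.06,.025)),((487,358),(-.14,.06,.025))]]
C+=[('side0',np.array(p)*K,l) for p,l in [((405,263),(.05,.06,.025)),((484,283),(-.14,.06,.025)),((502,262),(-.14,-.06,.025))]]
c=fit(C,[.54,-.23,.05])
E
```

```text
[ 0.5828  0.3261 -8.1615]
[[0.3, 0.3], [-0.8, 0.7], [-1.2, 0.2], [-0.6, 0.8], [-2.0, -2.1], [0.1, -3.5], [-0.2, -1.1], [0.3, -1.4]]
[ 0.5351 -0.2348  2.5487]
[[-0.3, -0.6], [-0.7, 0.4], [1.0, 0.7], [0.0, -0.2], [-1.7, -1.4], [-0.1, 2.2], [1.4, -3.6]]
```

Before the first reach: the mat is (381,268), at 0.555 m against the other's 0.647 m. The charger is the small one (517,304), and the dock is unique at (215,255). Moving to above the dock now.

Request:
drive_tool:
  steps:
    - {"dx": 2,"dy": 3,"dz": 2}
    - {"dx": 2,"dy": 3,"dz": 2}
    - {"dx": 2,"dy": 3,"dz": 2}
    - {"dx": 2,"dy": 3,"dz": 2}
    - {"dx": 2,"dy": 3,"dz": 2}

```text
validation failed for argument at $.st...
```

Request:
drive_tool:
  steps:
    - {"dx": 3,"dy": 2.8,"wz": 0.113}
    - {"dx": 3,"dy": 2.8,"wz": 0.113}
    - {"dx": 3,"dy": 2.8,"wz": 0.113}
    - {"dx": 3,"dy": 2.8,"wz": 0.113}
    - {"dx": 3,"dy": 2.8,"wz": 0.113}

```text
validation failed for argument at $.st...
```

Request:
drive_tool:
  steps:
    - {"dx": 1,"dy": 4,"wz": 0.113}
    - {"dx": 1,"dy": 4,"wz": 0.113}
    - {"dx": 1,"dy": 4,"wz": 0.113}
    - {"dx": 1,"dy": 4,"wz": 0.113}
    - {"dx": 1,"dy": 4,"wz": 0.113}

```text
validation failed for argument at $.st...
```

Request:
drive_tool:
  steps:
    - {"dx": 0.5,"dy": 4}
    - {"dx": 0.5,"dy": 4}
    - {"dx": 0.5,"dy": 4}
    - {"dx": 0.5,"dy": 4}
    - {"dx": 0.5,"dy": 4}

```text
validation failed for argument at $.st...
```

Request:
drive_tool:
  steps:
    - {"dx": 0.5,"dy": 3.5}
    - {"dx": 0.5,"dy": 3.5}
    - {"dx": 0.5,"dy": 3.5}
    - {"dx": 0,"dy": 2}
    - {"dx": 0,"dy": 0}

```text
validation failed for argument at $.st...
```

Run:
```python
from h import *
snap('wrist','w1',scale=1.42); s=robot.observe(); print(s['time_s'],s['eef_pos'],s['tool_rot']); d=np.load('pics/w1.npz');print(d['pose'],d['mtx'])
```

```text
0.15 [ 0.18998596 -0.62124714  0.23061738] [-9.00029313e+01  7.23340170e-02 -7.29980235e+01]
[[ 2.92765490e-01  9.17519520e-01  2.69158499e-01  2.59911964e-01]
 [-9.56184049e-01  2.81120464e-01  8.17517512e-02 -6.00231189e-01]
 [-6.57134562e-04 -2.81299155e-01  9.59619901e-01  3.74608746e-01]
 [ 0.00000000e+00  0.00000000e+00  0.00000000e+00  1.00000000e+00]] [[325.81693179   0.         279.21934262]
 [  0.         325.81693179 208.37328374]
 [  0.           0.           1.        ]]
```

View pics/w1.png

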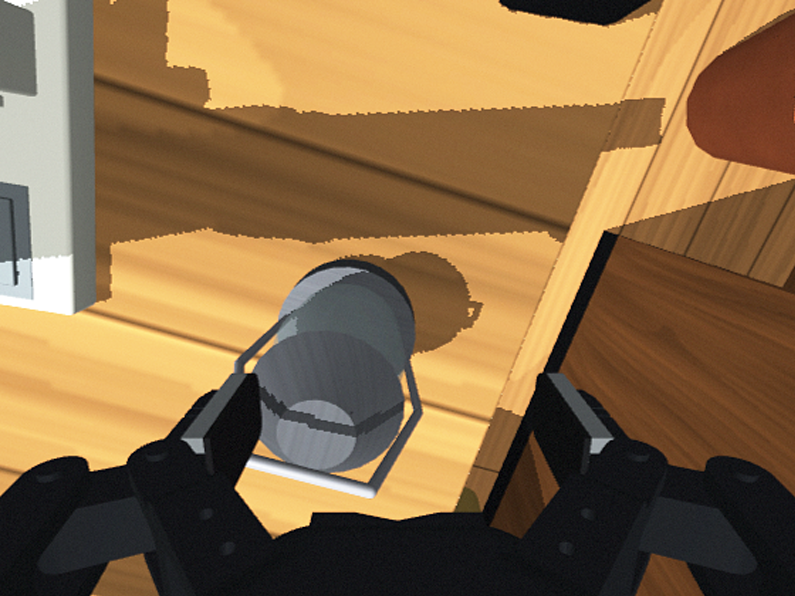

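The arm did not move because the call was refused. This image shows only the glass lantern below at (330,400). I'll retry with all the keys given.

Request:
drive_tool:
  steps:
    - {"dx": 2,"dy": 3,"dz": 2,"wx": 0,"wy": 0,"wz": 0,"fingers": -1}
    - {"dx": 2,"dy": 3,"dz": 2,"wx": 0,"wy": 0,"wz": 0,"fingers": -1}
    - {"dx": 2,"dy": 3,"dz": 2,"wx": 0,"wy": 0,"wz": 0,"fingers": -1}
    - {"dx": 2,"dy": 3,"dz": 2,"wx": 0,"wy": 0,"wz": 0,"fingers": -1}
    - {"dx": 2,"dy": 3,"dz": 2,"wx": 0,"wy": 0,"wz": 0,"fingers": -1}

```text
time_s: 0.57
eef_pos: [0.2906, -0.4699, 0.332]
tool_rot: [-90.0, 0.0, -73.0]
contact_force: [0.4, -0.5, 0.0]
width: 0.0856
```

Request:
drive_tool:
  steps:
    - {"dx": 3,"dy": 2.8,"dz": 0,"wx": 0,"wy": 0,"wz": 0.113,"fingers": -1}
    - {"dx": 3,"dy": 2.8,"dz": 0,"wx": 0,"wy": 0,"wz": 0.113,"fingers": -1}
    - {"dx": 3,"dy": 2.8,"dz": 0,"wx": 0,"wy": 0,"wz": 0.113,"fingers": -1}
    - {"dx": 3,"dy": 2.8,"dz": 0,"wx": 0,"wy": 0,"wz": 0.113,"fingers": -1}
    - {"dx": 3,"dy": 2.8,"dz": 0,"wx": 0,"wy": 0,"wz": 0.113,"fingers": -1}

```text
time_s: 0.98
eef_pos: [0.4411, -0.3299, 0.3314]
tool_rot: [-90.0, -0.0, -40.3]
contact_force: [0.4, -0.9, 0.3]
width: 0.0852
```

Request:
drive_tool:
  steps:
    - {"dx": 1,"dy": 4,"dz": 0,"wx": 0,"wy": 0,"wz": 0.113,"fingers": -1}
    - {"dx": 1,"dy": 4,"dz": 0,"wx": 0,"wy": 0,"wz": 0.113,"fingers": -1}
    - {"dx": 1,"dy": 4,"dz": 0,"wx": 0,"wy": 0,"wz": 0.113,"fingers": -1}
    - {"dx": 1,"dy": 4,"dz": 0,"wx": 0,"wy": 0,"wz": 0.113,"fingers": -1}
    - {"dx": 1,"dy": 4,"dz": 0,"wx": 0,"wy": 0,"wz": 0.113,"fingers": -1}

```text
time_s: 1.4
eef_pos: [0.49, -0.1295, 0.3312]
tool_rot: [-90.0, 0.0, -7.9]
contact_force: [1.2, -0.3, 0.1]
width: 0.0853
```

Request:
drive_tool:
  steps:
    - {"dx": 0.5,"dy": 4,"dz": 0,"wx": 0,"wy": 0,"wz": 0,"fingers": -1}
    - {"dx": 0.5,"dy": 4,"dz": 0,"wx": 0,"wy": 0,"wz": 0,"fingers": -1}
    - {"dx": 0.5,"dy": 4,"dz": 0,"wx": 0,"wy": 0,"wz": 0,"fingers": -1}
    - {"dx": 0.5,"dy": 4,"dz": 0,"wx": 0,"wy": 0,"wz": 0,"fingers": -1}
    - {"dx": 0.5,"dy": 4,"dz": 0,"wx": 0,"wy": 0,"wz": 0,"fingers": -1}

```text
time_s: 1.82
eef_pos: [0.5148, 0.0703, 0.3314]
tool_rot: [-90.0, -0.0, -8.3]
contact_force: [0.1, -0.3, 0.2]
width: 0.0852
```

Request:
drive_tool:
  steps:
    - {"dx": 0.5,"dy": 4,"dz": 0,"wx": 0,"wy": 0,"wz": 0,"fingers": -1}
    - {"dx": 0.5,"dy": 4,"dz": 0,"wx": 0,"wy": 0,"wz": 0,"fingers": -1}
    - {"dx": 0.5,"dy": 4,"dz": 0,"wx": 0,"wy": 0,"wz": 0,"fingers": -1}
    - {"dx": 0.5,"dy": 4,"dz": 0,"wx": 0,"wy": 0,"wz": 0,"fingers": -1}
    - {"dx": 0,"dy": 0,"dz": 0,"wx": 0,"wy": 0,"wz": 0,"fingers": -1}

```text
time_s: 2.23
eef_pos: [0.5328, 0.2372, 0.3306]
tool_rot: [-89.8, 0.1, -7.7]
contact_force: [-1.1, 0.2, -0.5]
width: 0.085
```

Run:
```python
from h import *
snap('wrist','w2',scale=1.42); s=robot.observe(); print(s['time_s'],s['eef_pos'],s['tool_rot'])
a=np.radians(-8.16)
for l in [(.009,-.125,.122),(-.009,-.125,.122),(-.085,-.05,.112),(-.085,-.08,.112),(0,.036,.122)]:
    p=[.5828+np.cos(a)*l[0]-np.sin(a)*l[1],.3261+np.sin(a)*l[0]+np.cos(a)*l[1],l[2]]
    print(l,proj('w2',p)*1.42)
```

```text
2.2833 [0.53354207 0.23349188 0.33061601] [-89.88984521   0.12990313  -7.81025099]
(0.009, -0.125, 0.122) [452.52777539 295.26167342]
(-0.009, -0.125, 0.122) [429.85357107 295.0604343 ]
(-0.085, -0.05, 0.112) [333.00404498 196.91415131]
(-0.085, -0.08, 0.112) [334.13002147 235.77467947]
(0, 0.036, 0.122) [449.39170905  73.19204268]
```

View pics/w2.png

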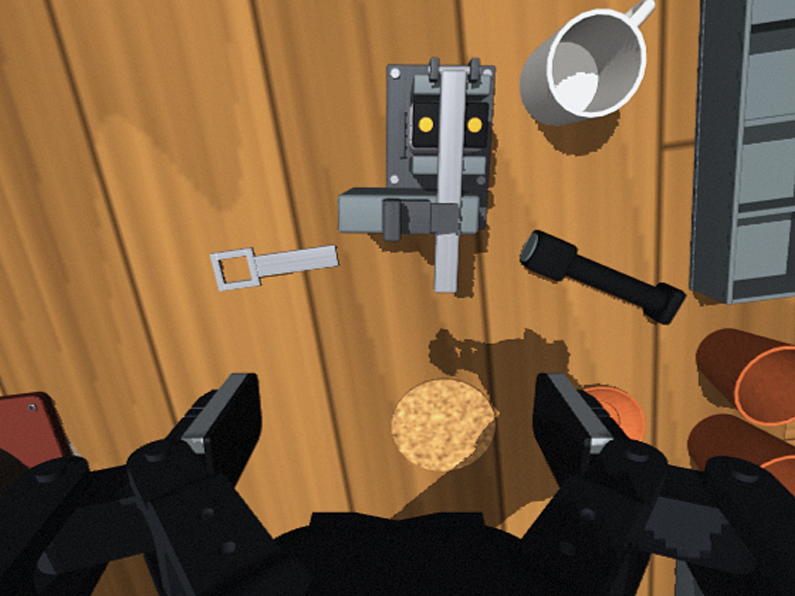

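The wrist view shows the bar tip at (435..457,292), the catch block's corner at (339,232) with its top's +y corner at (340,197), the fin at (391,219) and the mat at (443,425). Refitting.

Run:
```python
from h import *
K=1/1.42
W=lambda x,y:np.array([x,y])*K
obs=[('w2',W(457,292),(.009,-.125,.122)),('w2',W(435,292),(-.009,-.125,.122)),('w2',W(340,197),(-.085,-.05,.112)),('w2',W(339,232),(-.085,-.08,.112)),('w2',W(480,197),(.025,-.05,.112)),('w2',W(478,234),(.025,-.08,.112)),
('w2',W(466,70),(.009,.036,.122)),('w2',W(442,70),(-.009,.036,.122))]
q=fit(obs,[.58,.32,-.14])
# canister from gold dots mid, fin, mat
print('fin',onz('w2',W(391,219),.156)); c,s=np.cos(q[2]),np.sin(q[2])
d=onz('w2',W(391,219),.156)[:2]-q[:2]; print('fin local',c*d[0]+s*d[1],-s*d[0]+c*d[1])
print('dots mid',onz('w2',W(450.5,125),.11)); print('mat',onz('w2',W(443,425),.004))
for n,l in [('barend',(0,-.103)),('hinge',(0,.036)),('fin mid',(-.042,-.065))]: print(n,q[0]+c*l[0]-s*l[1],q[1]+s*l[0]+c*l[1])
```

```text
[ 0.5864  0.3277 -7.9548]
[[0.3, 0.5], [-0.2, 0.4], [-1.7, -1.7], [-0.2, 1.1], [0.5, -1.1], [0.4, 0.2], [0.8, 0.0], [-0.6, -0.1]]
fin [0.53478045 0.27106369 0.156     ]
fin local -0.043304323175508086 -0.0632054501205115
dots mid [0.58663308 0.32851255 0.11      ]
mat [0.5574708  0.01195444 0.004     ]
barend 0.5721608566422791 0.22565911523403442
hinge 0.5913972529967532 0.3633216048791574
fin mid 0.5358238674075658 0.26910590122973643
```

Request:
drive_tool:
  steps:
    - {"dx": 0,"dy": 0.84,"dz": -3,"wx": 0,"wy": 0,"wz": 0,"fingers": 0}
    - {"dx": 0,"dy": 0.84,"dz": -3,"wx": 0,"wy": 0,"wz": 0,"fingers": 0}
    - {"dx": 0,"dy": 0.84,"dz": -3,"wx": 0,"wy": 0,"wz": 0,"fingers": 0}
    - {"dx": 0,"dy": 0.84,"dz": -3,"wx": 0,"wy": 0,"wz": 0,"fingers": 0}
    - {"dx": 0,"dy": 0.84,"dz": -3,"wx": 0,"wy": 0,"wz": 0,"fingers": 0}
  squeeze: 30

```text
time_s: 2.7
eef_pos: [0.5353, 0.2693, 0.1799]
tool_rot: [-90.0, -0.0, -8.3]
contact_force: [0.7, 0.8, 0.3]
width: 0.0429
```

Request:
drive_tool:
  steps:
    - {"dx": 0,"dy": 0,"dz": -1.5,"wx": 0,"wy": 0,"wz": 0,"fingers": 0}
    - {"dx": 0,"dy": 0,"dz": -1.5,"wx": 0,"wy": 0,"wz": 0,"fingers": 0}
    - {"dx": 0,"dy": 0,"dz": -1.2,"wx": 0,"wy": 0,"wz": 0,"fingers": 0}
    - {"dx": 0,"dy": 0,"dz": 0,"wx": 0,"wy": 0,"wz": 0,"fingers": 0}
    - {"dx": 0,"dy": 0,"dz": 0,"wx": 0,"wy": 0,"wz": 0,"fingers": 0}

```text
time_s: 3.12
eef_pos: [0.5352, 0.2696, 0.1392]
tool_rot: [-90.0, 0.0, -8.3]
contact_force: [-0.1, -0.3, 1.4]
width: 0.0428
```

Request:
drive_tool:
  steps:
    - {"dx": 0,"dy": 0,"dz": 0,"wx": 0,"wy": 0,"wz": 0,"fingers": 1}
    - {"dx": 0,"dy": 0,"dz": 0,"wx": 0,"wy": 0,"wz": 0,"fingers": 1}
    - {"dx": 0,"dy": 0,"dz": 0,"wx": 0,"wy": 0,"wz": 0,"fingers": 1}
    - {"dx": 0,"dy": 0,"dz": 0,"wx": 0,"wy": 0,"wz": 0,"fingers": 1}
    - {"dx": 0,"dy": 0,"dz": 0,"wx": 0,"wy": 0,"wz": 0,"fingers": 1}

```text
time_s: 3.53
eef_pos: [0.5339, 0.271, 0.1407]
tool_rot: [-90.0, 0.1, -8.2]
contact_force: [-7.3, -1.8, 9.0]
width: 0.011
```

Request:
drive_tool:
  steps:
    - {"dx": -0.53,"dy": 0.07,"dz": 0,"wx": 0,"wy": 0,"wz": 0,"fingers": 1}
    - {"dx": -0.53,"dy": 0.07,"dz": 0,"wx": 0,"wy": 0,"wz": 0,"fingers": 1}
    - {"dx": -0.53,"dy": 0.07,"dz": 0,"wx": 0,"wy": 0,"wz": 0,"fingers": 1}
    - {"dx": -0.53,"dy": 0.07,"dz": 0,"wx": 0,"wy": 0,"wz": 0,"fingers": 1}
    - {"dx": -0.53,"dy": 0.07,"dz": 0,"wx": 0,"wy": 0,"wz": 0,"fingers": 1}

```text
time_s: 3.95
eef_pos: [0.5093, 0.2745, 0.1406]
tool_rot: [-89.9, -0.2, -8.3]
contact_force: [2.3, 1.1, 6.7]
width: 0.0114
```

Request:
drive_tool:
  steps:
    - {"dx": -0.2,"dy": 0.03,"dz": 0,"wx": 0,"wy": 0,"wz": 0,"fingers": 1}
    - {"dx": -0.2,"dy": 0.03,"dz": 0,"wx": 0,"wy": 0,"wz": 0,"fingers": 1}
    - {"dx": 0,"dy": 0,"dz": 0,"wx": 0,"wy": 0,"wz": 0,"fingers": 1}
    - {"dx": 0,"dy": 0,"dz": 0,"wx": 0,"wy": 0,"wz": 0,"fingers": 1}
    - {"dx": 0,"dy": 0,"dz": 0,"wx": 0,"wy": 0,"wz": 0,"fingers": 1}

```text
time_s: 4.37
eef_pos: [0.5058, 0.275, 0.1406]
tool_rot: [-89.9, -0.2, -8.3]
contact_force: [5.3, -0.2, 6.5]
width: 0.0111
```

Request:
drive_tool:
  steps:
    - {"dx": 0,"dy": 0,"dz": 0,"wx": 0,"wy": 0,"wz": 0,"fingers": 0}
    - {"dx": 0,"dy": 0,"dz": 0,"wx": 0,"wy": 0,"wz": 0,"fingers": 0}
    - {"dx": 0,"dy": 0,"dz": 0.5,"wx": 0,"wy": 0,"wz": 0,"fingers": 0}
    - {"dx": 0,"dy": 0,"dz": 1.7,"wx": 0,"wy": 0,"wz": 0,"fingers": 0}
    - {"dx": 0,"dy": 0,"dz": 2,"wx": 0,"wy": 0,"wz": 0,"fingers": 0}

```text
time_s: 4.78
eef_pos: [0.5032, 0.274, 0.1805]
tool_rot: [-90.1, 0.2, -8.2]
contact_force: [-0.3, 0.4, 0.1]
width: 0.0427
```

Request:
drive_tool:
  steps:
    - {"dx": 1.36,"dy": -0.97,"dz": 0,"wx": 0,"wy": 0,"wz": 0,"fingers": 0}
    - {"dx": 1.36,"dy": -0.97,"dz": 0,"wx": 0,"wy": 0,"wz": 0,"fingers": 0}
    - {"dx": 1.36,"dy": -0.97,"dz": 0,"wx": 0,"wy": 0,"wz": 0,"fingers": 0}
    - {"dx": 1.36,"dy": -0.97,"dz": 0,"wx": 0,"wy": 0,"wz": 0,"fingers": 0}
    - {"dx": 1.36,"dy": -0.97,"dz": 0,"wx": 0,"wy": 0,"wz": 0,"fingers": 0}

```text
time_s: 5.2
eef_pos: [0.5738, 0.2241, 0.1802]
tool_rot: [-90.1, 0.1, -8.3]
contact_force: [0.0, -0.4, -0.3]
width: 0.0427
```

Request:
drive_tool:
  steps:
    - {"dx": 0,"dy": 0,"dz": -1.66,"wx": 0,"wy": 0,"wz": 0,"fingers": 0}
    - {"dx": 0,"dy": 0,"dz": -1.66,"wx": 0,"wy": 0,"wz": 0,"fingers": 0}
    - {"dx": 0,"dy": 0,"dz": -1.66,"wx": 0,"wy": 0,"wz": 0,"fingers": 0}
    - {"dx": 0,"dy": 0,"dz": -1.66,"wx": 0,"wy": 0,"wz": 0,"fingers": 0}
    - {"dx": 0,"dy": 0,"dz": -1.66,"wx": 0,"wy": 0,"wz": 0,"fingers": 0}

```text
time_s: 5.62
eef_pos: [0.5732, 0.2249, 0.0966]
tool_rot: [-90.0, 0.1, -8.3]
contact_force: [0.2, -0.4, 0.1]
width: 0.0427
```

Run:
```python
from h import *
import math
s=robot.observe(); print(s['eef_pos'],s['contact_force'],s['time_s'])
r=.139; prev=None
for i in range(0,26):
    t=1.95*i/25; y=-r*math.cos(t); z=r*math.sin(t)
    if prev: dy,dz=y-prev[0],z-prev[1]; print(i,round(dy*13.8,2),round(dy*99,2),round(dz*100,2))
    prev=(y,z)
```

```text
[0.57315289 0.22490981 0.09657263] [ 0.18917704 -0.39460383  0.08646608] 5.6167
1 0.01 0.04 1.08
2 0.02 0.13 1.08
3 0.03 0.21 1.06
4 0.04 0.29 1.04
5 0.05 0.37 1.02
6 0.06 0.45 0.99
7 0.07 0.52 0.95
8 0.08 0.59 0.9
9 0.09 0.66 0.85
10 0.1 0.72 0.8
11 0.11 0.78 0.74
12 0.12 0.84 0.68
13 0.12 0.89 0.61
14 0.13 0.93 0.54
15 0.14 0.97 0.46
16 0.14 1.0 0.38
17 0.14 1.03 0.3
18 0.15 1.05 0.22
19 0.15 1.06 0.14
20 0.15 1.07 0.05
21 0.15 1.07 -0.03
22 0.15 1.07 -0.11
23 0.15 1.05 -0.2
24 0.14 1.04 -0.28
25 0.14 1.01 -0.36
```

Grip the bar, then swing through the first part of the arc.

Request:
drive_tool:
  steps:
    - {"dx": 0,"dy": 0,"dz": 0,"wx": 0,"wy": 0,"wz": 0,"fingers": 1}
    - {"dx": 0,"dy": 0,"dz": 0,"wx": 0,"wy": 0,"wz": 0,"fingers": 1}
    - {"dx": 0,"dy": 0,"dz": 0,"wx": 0,"wy": 0,"wz": 0,"fingers": 1}
    - {"dx": 0,"dy": 0,"dz": 0,"wx": 0,"wy": 0,"wz": 0,"fingers": 1}
    - {"dx": 0,"dy": 0,"dz": 0,"wx": 0,"wy": 0,"wz": 0,"fingers": 1}
  squeeze: 25

```text
time_s: 6.03
eef_pos: [0.5696, 0.2251, 0.0975]
tool_rot: [-90.2, 0.4, -8.2]
contact_force: [-11.3, -3.1, -2.0]
width: 0.0174
```

Request:
drive_tool:
  steps:
    - {"dx": 0.01,"dy": 0.04,"dz": 1.08,"wx": 0,"wy": 0,"wz": 0,"fingers": 1}
    - {"dx": 0.02,"dy": 0.13,"dz": 1.08,"wx": 0,"wy": 0,"wz": 0,"fingers": 1}
    - {"dx": 0.03,"dy": 0.21,"dz": 1.06,"wx": 0,"wy": 0,"wz": 0,"fingers": 1}
    - {"dx": 0.04,"dy": 0.29,"dz": 1.04,"wx": 0,"wy": 0,"wz": 0,"fingers": 1}
    - {"dx": 0.05,"dy": 0.37,"dz": 1.02,"wx": 0,"wy": 0,"wz": 0,"fingers": 1}

```text
time_s: 6.45
eef_pos: [0.5713, 0.2366, 0.1511]
tool_rot: [-90.1, 0.3, -8.2]
contact_force: [-10.3, 2.0, -3.0]
width: 0.0174
```

Request:
drive_tool:
  steps:
    - {"dx": -0.04,"dy": 0.45,"dz": 0.99,"wx": 0,"wy": 0,"wz": 0,"fingers": 1}
    - {"dx": -0.03,"dy": 0.52,"dz": 0.95,"wx": 0,"wy": 0,"wz": 0,"fingers": 1}
    - {"dx": -0.02,"dy": 0.59,"dz": 0.9,"wx": 0,"wy": 0,"wz": 0,"fingers": 1}
    - {"dx": 0.09,"dy": 0.66,"dz": 0.85,"wx": 0,"wy": 0,"wz": 0,"fingers": 1}
    - {"dx": 0.1,"dy": 0.72,"dz": 0.8,"wx": 0,"wy": 0,"wz": 0,"fingers": 1}

```text
time_s: 6.87
eef_pos: [0.5753, 0.266, 0.1969]
tool_rot: [-90.0, -0.0, -8.3]
contact_force: [-0.3, 1.3, -6.8]
width: 0.0172
```

Request:
drive_tool:
  steps:
    - {"dx": 0.11,"dy": 0.78,"dz": 0.74,"wx": 0,"wy": 0,"wz": 0,"fingers": 1}
    - {"dx": 0.12,"dy": 0.84,"dz": 0.68,"wx": 0,"wy": 0,"wz": 0,"fingers": 1}
    - {"dx": 0.12,"dy": 0.89,"dz": 0.61,"wx": 0,"wy": 0,"wz": 0,"fingers": 1}
    - {"dx": 0.13,"dy": 0.93,"dz": 0.54,"wx": 0,"wy": 0,"wz": 0,"fingers": 1}
    - {"dx": 0.14,"dy": 0.97,"dz": 0.46,"wx": 0,"wy": 0,"wz": 0,"fingers": 1}

```text
time_s: 7.28
eef_pos: [0.5817, 0.3103, 0.227]
tool_rot: [-90.0, -0.0, -8.3]
contact_force: [0.6, -3.2, -3.6]
width: 0.0172
```

Request:
drive_tool:
  steps:
    - {"dx": 0.14,"dy": 1,"dz": 0.38,"wx": 0,"wy": 0,"wz": 0,"fingers": 1}
    - {"dx": 0.14,"dy": 1.03,"dz": 0.3,"wx": 0,"wy": 0,"wz": 0,"fingers": 1}
    - {"dx": 0.15,"dy": 1.05,"dz": 0.22,"wx": 0,"wy": 0,"wz": 0,"fingers": 1}
    - {"dx": 0.15,"dy": 1.06,"dz": 0.14,"wx": 0,"wy": 0,"wz": 0,"fingers": 1}
    - {"dx": 0.15,"dy": 1.07,"dz": 0.05,"wx": 0,"wy": 0,"wz": 0,"fingers": 1}

```text
time_s: 7.7
eef_pos: [0.5893, 0.363, 0.2378]
tool_rot: [-90.0, -0.1, -8.3]
contact_force: [2.8, -4.7, 0.9]
width: 0.0176
```

Request:
drive_tool:
  steps:
    - {"dx": 0.15,"dy": 1.07,"dz": -0.03,"wx": 0,"wy": 0,"wz": 0,"fingers": 1}
    - {"dx": 0.15,"dy": 1.07,"dz": -0.11,"wx": 0,"wy": 0,"wz": 0,"fingers": 1}
    - {"dx": 0.15,"dy": 1.05,"dz": -0.2,"wx": 0,"wy": 0,"wz": 0,"fingers": 1}
    - {"dx": 0.14,"dy": 1.04,"dz": -0.28,"wx": 0,"wy": 0,"wz": 0,"fingers": 1}
    - {"dx": 0.14,"dy": 1.01,"dz": -0.36,"wx": 0,"wy": 0,"wz": 0,"fingers": 1}

```text
time_s: 8.12
eef_pos: [0.5968, 0.4158, 0.2279]
tool_rot: [-89.9, -0.1, -8.3]
contact_force: [4.0, -2.9, 4.5]
width: 0.0178
```

Request:
drive_tool:
  steps:
    - {"dx": 0,"dy": 0,"dz": 0,"wx": 0,"wy": 0,"wz": 0,"fingers": 0}
    - {"dx": 0,"dy": 0,"dz": 0,"wx": 0,"wy": 0,"wz": 0,"fingers": 0}
    - {"dx": 0,"dy": 0,"dz": 1.5,"wx": 0,"wy": 0,"wz": 0,"fingers": 0}
    - {"dx": 0,"dy": 0,"dz": 3.5,"wx": 0,"wy": 0,"wz": 0,"fingers": 0}
    - {"dx": 0,"dy": 0,"dz": 3.5,"wx": 0,"wy": 0,"wz": 0,"fingers": -1}

```text
time_s: 8.53
eef_pos: [0.5948, 0.4142, 0.3118]
tool_rot: [-90.1, 0.2, -8.2]
contact_force: [1.6, 0.3, 1.0]
width: 0.0534
```

Request:
drive_tool:
  steps:
    - {"dx": -0.3,"dy": -2.4,"dz": 0,"wx": 0,"wy": 0,"wz": 0,"fingers": -1}
    - {"dx": -0.3,"dy": -2.4,"dz": 0,"wx": 0,"wy": 0,"wz": 0,"fingers": -1}
    - {"dx": -0.3,"dy": -2.4,"dz": 0,"wx": 0,"wy": 0,"wz": 0,"fingers": -1}
    - {"dx": -0.3,"dy": -2.2,"dz": 0,"wx": 0,"wy": 0,"wz": 0,"fingers": -1}
    - {"dx": 0,"dy": 0,"dz": -3.5,"wx": 0,"wy": 0,"wz": 0,"fingers": -1}

```text
time_s: 8.95
eef_pos: [0.5866, 0.318, 0.2842]
tool_rot: [-89.7, -0.5, -8.5]
contact_force: [1.1, 1.1, 1.3]
width: 0.0854
```

Run:
```python
from h import *
s=robot.observe(); print(s['time_s'],s['eef_pos'],s['tool_rot'],s['width'],s['joint_positions'])
snap('wrist','w3'); snap('side','s3')
a=cv2.imread('pics/w3_raw.png')[0:420,100:500]; b=cv2.resize(cv2.imread('pics/s3_raw.png')[190:330,120:253],(399,420),interpolation=cv2.INTER_CUBIC)
cv2.imwrite('pics/c3.png',np.hstack([a,b]))
```

```text
8.95 [0.58657297 0.31798108 0.28419189] [-89.72278357  -0.50524663  -8.52726377] 0.0854006683482749 [ -2.77626168  24.89459321 -42.18880664  75.27544587  16.691841
  85.3931823  -51.94929126]
```

View pics/c3.png

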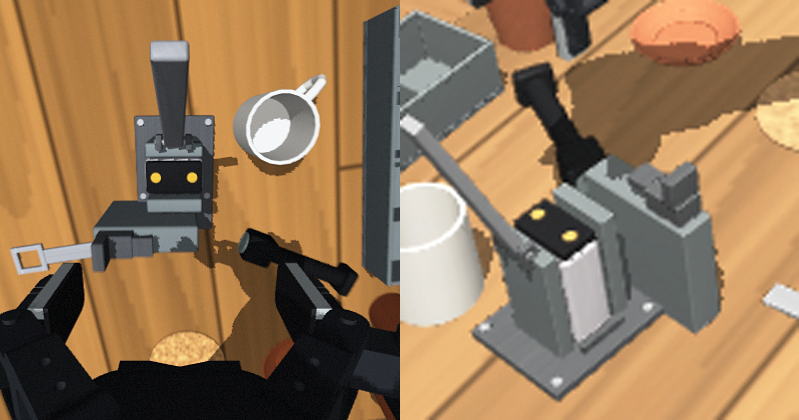

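The bar is swung right over (tip at (170,45) in the wrist crop), the tab is pulled back, and the canister top is free with its dots at (156,178) and (192,177). Computing the canister position.

Run:
```python
from h import *
a,b=onz('w3',(256,178),.11),onz('w3',(292,177),.11); print(a,b,(a+b)/2,np.degrees(np.arctan2(*(b-a)[1::-1])))
print('corners',[onz('w3',p,.11) for p in [(248,160),(305,158),(302,192),(247,193)]])
s=robot.observe(); print(s['eef_pos'])
```

```text
[0.56854325 0.33148084 0.11      ] [0.60395377 0.32713545 0.11      ] [0.58624851 0.32930814 0.11      ] -6.996054898057836
corners [array([0.56381402, 0.35019092, 0.11      ]), array([0.61906668, 0.34382357, 0.11      ]), array([0.61179248, 0.31052441, 0.11      ]), array([0.5570666 , 0.31779166, 0.11      ])]
[0.58251577 0.31817227 0.27337812]
```

Request:
drive_tool:
  steps:
    - {"dx": 0.1,"dy": 0.2,"dz": -2.5,"wx": 0,"wy": 0,"wz": 0,"fingers": -1}
    - {"dx": 0.1,"dy": 0.2,"dz": -2.5,"wx": 0,"wy": 0,"wz": 0,"fingers": -1}
    - {"dx": 0,"dy": 0,"dz": -2.5,"wx": 0,"wy": 0,"wz": 0,"fingers": -1}
    - {"dx": 0,"dy": 0,"dz": 0,"wx": 0,"wy": 0,"wz": 0,"fingers": -1}
    - {"dx": 0,"dy": 0,"dz": 0,"wx": 0,"wy": 0,"wz": 0,"fingers": -1}

```text
time_s: 9.47
eef_pos: [0.5851, 0.3251, 0.2025]
tool_rot: [-90.0, 0.1, -8.2]
contact_force: [-0.2, -0.2, 0.9]
width: 0.0855
```

Request:
drive_tool:
  steps:
    - {"dx": 0,"dy": -0.1,"dz": -3,"wx": 0,"wy": 0,"wz": 0,"fingers": -1}
    - {"dx": 0,"dy": 0,"dz": -3,"wx": 0,"wy": 0,"wz": 0,"fingers": -1}
    - {"dx": 0,"dy": 0,"dz": -1.5,"wx": 0,"wy": 0,"wz": 0,"fingers": -1}
    - {"dx": 0,"dy": 0,"dz": -0.8,"wx": 0,"wy": 0,"wz": 0,"fingers": -1}
    - {"dx": 0,"dy": 0,"dz": -0.7,"wx": 0,"wy": 0,"wz": 0,"fingers": -1}

```text
time_s: 9.88
eef_pos: [0.5863, 0.3241, 0.1134]
tool_rot: [-90.0, -0.0, -8.2]
contact_force: [-0.2, 0.1, 0.9]
width: 0.0854
```

Request:
drive_tool:
  steps:
    - {"dx": 0,"dy": 0,"dz": -0.5,"wx": 0,"wy": 0,"wz": 0,"fingers": -1}
    - {"dx": 0,"dy": 0,"dz": -0.5,"wx": 0,"wy": 0,"wz": 0,"fingers": -1}
    - {"dx": 0,"dy": 0,"dz": -0.5,"wx": 0,"wy": 0,"wz": 0,"fingers": -1}
    - {"dx": 0,"dy": 0,"dz": 0,"wx": 0,"wy": 0,"wz": 0,"fingers": -1}
    - {"dx": 0,"dy": 0,"dz": 0,"wx": 0,"wy": 0,"wz": 0,"fingers": -1}

```text
time_s: 10.3
eef_pos: [0.586, 0.3235, 0.0976]
tool_rot: [-90.0, -0.0, -8.3]
contact_force: [-0.8, -0.2, -0.9]
width: 0.0854
```

Request:
drive_tool:
  steps:
    - {"dx": 0,"dy": 0,"dz": -0.5,"wx": 0,"wy": 0,"wz": 0,"fingers": -1}
    - {"dx": 0,"dy": 0,"dz": -0.5,"wx": 0,"wy": 0,"wz": 0,"fingers": -1}
    - {"dx": 0,"dy": 0,"dz": -0.5,"wx": 0,"wy": 0,"wz": 0,"fingers": -1}
    - {"dx": 0,"dy": 0,"dz": -0.5,"wx": 0,"wy": 0,"wz": 0,"fingers": -1}
    - {"dx": 0,"dy": 0,"dz": -0.3,"wx": 0,"wy": 0,"wz": 0,"fingers": -1}

```text
time_s: 10.72
eef_pos: [0.5856, 0.3232, 0.0734]
tool_rot: [-90.0, 0.0, -8.3]
contact_force: [0.1, -0.0, -0.0]
width: 0.0855
```

Request:
drive_tool:
  steps:
    - {"dx": 0,"dy": 0,"dz": 0,"wx": 0,"wy": 0,"wz": 0,"fingers": 1}
    - {"dx": 0,"dy": 0,"dz": 0,"wx": 0,"wy": 0,"wz": 0,"fingers": 1}
    - {"dx": 0,"dy": 0,"dz": 0,"wx": 0,"wy": 0,"wz": 0,"fingers": 1}
    - {"dx": 0,"dy": 0,"dz": 0,"wx": 0,"wy": 0,"wz": 0,"fingers": 1}
    - {"dx": 0,"dy": 0,"dz": 0,"wx": 0,"wy": 0,"wz": 0,"fingers": 1}
  squeeze: 60

```text
time_s: 11.13
eef_pos: [0.5857, 0.3237, 0.0746]
tool_rot: [-90.0, 0.0, -8.2]
contact_force: [-1.0, -0.2, 0.9]
width: 0.0595
```

Request:
drive_tool:
  steps:
    - {"dx": 0,"dy": 0,"dz": 1.5,"wx": 0,"wy": 0,"wz": 0,"fingers": 1}
    - {"dx": 0,"dy": 0,"dz": 4,"wx": 0,"wy": 0,"wz": 0,"fingers": 1}
    - {"dx": 0,"dy": 0,"dz": 4,"wx": 0,"wy": 0,"wz": 0,"fingers": 1}
    - {"dx": 0,"dy": 0,"dz": 4,"wx": 0,"wy": 0,"wz": 0,"fingers": 1}
    - {"dx": 0,"dy": 0,"dz": 4,"wx": 0,"wy": 0,"wz": 0,"fingers": 1}

```text
time_s: 11.55
eef_pos: [0.5855, 0.3231, 0.2522]
tool_rot: [-90.0, -0.0, -8.2]
contact_force: [0.8, 1.4, -3.2]
width: 0.0595
```

Request:
drive_tool:
  steps:
    - {"dx": -0.44,"dy": -3.9,"dz": 0,"wx": 0,"wy": 0,"wz": 0,"fingers": 1}
    - {"dx": -0.44,"dy": -3.9,"dz": 0,"wx": 0,"wy": 0,"wz": -0.115,"fingers": 1}
    - {"dx": -0.44,"dy": -3.9,"dz": 0,"wx": 0,"wy": 0,"wz": -0.115,"fingers": 1}
    - {"dx": -0.44,"dy": -3.9,"dz": 0,"wx": 0,"wy": 0,"wz": -0.115,"fingers": 1}
    - {"dx": -0.44,"dy": -3.9,"dz": 0,"wx": 0,"wy": 0,"wz": -0.115,"fingers": 1}

```text
time_s: 11.97
eef_pos: [0.5632, 0.1266, 0.2504]
tool_rot: [-90.0, -0.0, -34.9]
contact_force: [0.7, 0.4, -3.1]
width: 0.059
```

Request:
drive_tool:
  steps:
    - {"dx": -0.44,"dy": -3.9,"dz": 0,"wx": 0,"wy": 0,"wz": -0.115,"fingers": 1}
    - {"dx": -0.44,"dy": -3.9,"dz": 0,"wx": 0,"wy": 0,"wz": -0.115,"fingers": 1}
    - {"dx": -0.44,"dy": -3.9,"dz": 0,"wx": 0,"wy": 0,"wz": -0.115,"fingers": 1}
    - {"dx": 0,"dy": 0,"dz": -1.5,"wx": 0,"wy": 0,"wz": -0.115,"fingers": 1}
    - {"dx": 0,"dy": 0,"dz": -2,"wx": 0,"wy": 0,"wz": -0.115,"fingers": 1}

```text
time_s: 12.38
eef_pos: [0.5515, 0.0079, 0.2166]
tool_rot: [-89.8, -0.2, -68.2]
contact_force: [0.4, 0.8, -3.3]
width: 0.0592
```

Request:
drive_tool:
  steps:
    - {"dx": 0,"dy": 0,"dz": -2,"wx": 0,"wy": 0,"wz": -0.115,"fingers": 1}
    - {"dx": 0,"dy": 0,"dz": -2,"wx": 0,"wy": 0,"wz": -0.115,"fingers": 1}
    - {"dx": 0,"dy": 0,"dz": -2,"wx": 0,"wy": 0,"wz": -0.115,"fingers": 1}
    - {"dx": 0,"dy": 0,"dz": -2,"wx": 0,"wy": 0,"wz": 0,"fingers": 1}
    - {"dx": 0,"dy": 0,"dz": 0,"wx": 0,"wy": 0,"wz": 0,"fingers": 1}

```text
time_s: 12.8
eef_pos: [0.5482, 0.0113, 0.1314]
tool_rot: [-90.3, 0.0, -87.3]
contact_force: [-1.7, -0.5, -2.9]
width: 0.0591
```

Request:
drive_tool:
  steps:
    - {"dx": 0,"dy": 0,"dz": -2,"wx": 0,"wy": 0,"wz": 0,"fingers": 1}
    - {"dx": 0,"dy": 0,"dz": -2,"wx": 0,"wy": 0,"wz": 0,"fingers": 1}
    - {"dx": 0,"dy": 0,"dz": -1.2,"wx": 0,"wy": 0,"wz": 0,"fingers": 1}
    - {"dx": 0,"dy": 0,"dz": -0.5,"wx": 0,"wy": 0,"wz": 0,"fingers": 1}
    - {"dx": 0,"dy": 0,"dz": 0,"wx": 0,"wy": 0,"wz": 0,"fingers": 1}

```text
time_s: 13.22
eef_pos: [0.5503, 0.0114, 0.0773]
tool_rot: [-90.1, 0.0, -87.3]
contact_force: [-0.0, -0.6, -3.1]
width: 0.059
```

Request:
drive_tool:
  steps:
    - {"dx": 0,"dy": 0,"dz": -0.1,"wx": 0,"wy": 0,"wz": 0,"fingers": 1}
    - {"dx": 0,"dy": 0,"dz": -0.1,"wx": 0,"wy": 0,"wz": 0,"fingers": 1}
    - {"dx": 0,"dy": 0,"dz": -0.1,"wx": 0,"wy": 0,"wz": 0,"fingers": 1}
    - {"dx": 0,"dy": 0,"dz": 0,"wx": 0,"wy": 0,"wz": 0,"fingers": 1}
    - {"dx": 0,"dy": 0,"dz": 0,"wx": 0,"wy": 0,"wz": 0,"fingers": 1}

```text
time_s: 13.63
eef_pos: [0.5509, 0.0114, 0.0748]
tool_rot: [-90.0, -0.0, -87.3]
contact_force: [0.5, -0.1, -4.0]
width: 0.0588
```

Request:
drive_tool:
  steps:
    - {"dx": 0,"dy": 0,"dz": -0.1,"wx": 0,"wy": 0,"wz": 0,"fingers": 1}
    - {"dx": 0,"dy": 0,"dz": -0.15,"wx": 0,"wy": 0,"wz": 0,"fingers": 1}
    - {"dx": 0,"dy": 0,"dz": -0.15,"wx": 0,"wy": 0,"wz": 0,"fingers": 1}
    - {"dx": 0,"dy": 0,"dz": -0.15,"wx": 0,"wy": 0,"wz": 0,"fingers": 1}
    - {"dx": 0,"dy": 0,"dz": 0,"wx": 0,"wy": 0,"wz": 0,"fingers": 1}

```text
time_s: 14.05
eef_pos: [0.5507, 0.0114, 0.0687]
tool_rot: [-90.0, 0.0, -87.3]
contact_force: [0.1, -0.3, -3.1]
width: 0.0594
```

Request:
drive_tool:
  steps:
    - {"dx": 0,"dy": 0,"dz": -0.1,"wx": 0,"wy": 0,"wz": 0,"fingers": 1}
    - {"dx": 0,"dy": 0,"dz": -0.1,"wx": 0,"wy": 0,"wz": 0,"fingers": 1}
    - {"dx": 0,"dy": 0,"dz": -0.1,"wx": 0,"wy": 0,"wz": 0,"fingers": 1}
    - {"dx": 0,"dy": 0,"dz": 0,"wx": 0,"wy": 0,"wz": 0,"fingers": 1}
    - {"dx": 0,"dy": 0,"dz": 0,"wx": 0,"wy": 0,"wz": 0,"fingers": 1}

```text
time_s: 14.47
eef_pos: [0.5516, 0.0117, 0.0684]
tool_rot: [-89.9, -0.0, -87.3]
contact_force: [-8.1, -0.4, 20.6]
width: 0.0593
```

Request:
drive_tool:
  steps:
    - {"dx": 0,"dy": 0,"dz": 0.2,"wx": 0,"wy": 0,"wz": 0,"fingers": 1}
    - {"dx": 0,"dy": 0,"dz": 0,"wx": 0,"wy": 0,"wz": 0,"fingers": -1}
    - {"dx": 0,"dy": 0,"dz": 0,"wx": 0,"wy": 0,"wz": 0,"fingers": -1}
    - {"dx": 0,"dy": 0,"dz": 0,"wx": 0,"wy": 0,"wz": 0,"fingers": -1}
    - {"dx": 0,"dy": 0,"dz": 0,"wx": 0,"wy": 0,"wz": 0,"fingers": -1}

```text
time_s: 14.88
eef_pos: [0.5507, 0.0114, 0.0678]
tool_rot: [-90.0, 0.0, -87.3]
contact_force: [-0.0, -0.4, 0.2]
width: 0.0855
```

Request:
drive_tool:
  steps:
    - {"dx": 0,"dy": 0,"dz": 1.5,"wx": 0,"wy": 0,"wz": 0,"fingers": -1}
    - {"dx": 0,"dy": 0,"dz": 3,"wx": 0,"wy": 0,"wz": 0,"fingers": -1}
    - {"dx": 0,"dy": 0,"dz": 4,"wx": 0,"wy": 0,"wz": 0,"fingers": -1}
    - {"dx": 0,"dy": 0,"dz": 4,"wx": 0,"wy": 0,"wz": 0,"fingers": -1}
    - {"dx": 0,"dy": 0,"dz": 0,"wx": 0,"wy": 0,"wz": 0,"fingers": -1}

```text
time_s: 15.3
eef_pos: [0.5544, 0.0121, 0.2009]
tool_rot: [-89.4, -0.0, -87.3]
contact_force: [1.2, 1.1, 0.8]
width: 0.0853
```

Run:
```python
from h import *
s=robot.observe(); print(s['time_s'],s['eef_pos'],s['tool_rot'],s['width'],s['joint_positions'])
snap('wrist','w4'); snap('top','t4')
a=cv2.imread('pics/w4_raw.png')[0:420,80:480]; b=cv2.resize(cv2.imread('pics/t4_raw.png')[160:260,320:415],(399,420),interpolation=cv2.INTER_CUBIC)
cv2.imwrite('pics/c4.png',np.hstack([a,b]))
```

```text
15.3 [0.55436216 0.01209605 0.20088547] [-8.93762207e+01 -3.21439834e-02 -8.73072861e+01] 0.08531925759503642 [ 18.73510199  10.66536396 -27.60584668  99.13704634   5.30884004
  70.84510576 -97.46266227]
```

View pics/c4.png

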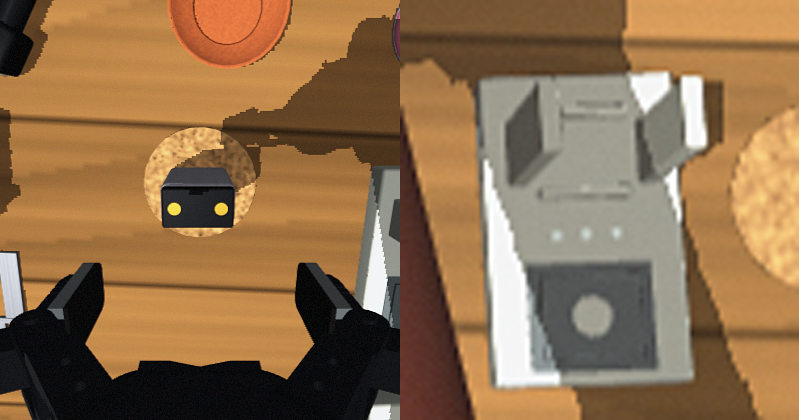

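The canister stands upright on the mat with its top dots at (174,209) and (221,209). In the right crop the charger's key circle is at (593,316) and the bay lips at (594,107) and (584,192). Computing for the regrip.

Run:
```python
from h import *
a,b=onz('w4',(254,209),.104),onz('w4',(301,209),.104); print('can',(a+b)/2,np.degrees(np.arctan2(*(b-a)[1::-1])))
T=lambda x,y:np.array([320+(x-400)/4.2,160+y/4.2])
C=[('t4',T(480,78),(.05,.06,.025)),('t4',T(692,381),(-.14,-.06,.025)),('t4',T(494,387),(-.14,.06,.025)),('t4',T(593,316),(-.1,0,.0285))]
c=fit(C,[.535,-.235,.05])
print('key',onz('t4',T(593,316),.0285),'lips',onz('t4',T(594,107),.035),onz('t4',T(584,192),.035))
```

```text
can [0.55731872 0.01348344 0.104     ] -87.31059648706236
[ 0.5348 -0.2342  2.3156]
[[-0.1, -0.3], [0.4, 0.2], [0.1, -0.1], [-0.3, 0.2]]
key [ 0.43542065 -0.239064    0.0285    ] lips [ 0.56247312 -0.24051443  0.035     ] [ 0.50977579 -0.23352518  0.035     ]
```

Request:
drive_tool:
  steps:
    - {"dx": 0.1,"dy": 0.02,"dz": 0,"wx": 0,"wy": 0,"wz": 0.12,"fingers": -1}
    - {"dx": 0.1,"dy": 0.02,"dz": 0,"wx": 0,"wy": 0,"wz": 0.12,"fingers": -1}
    - {"dx": 0.1,"dy": 0.02,"dz": 0,"wx": 0,"wy": 0,"wz": 0.12,"fingers": -1}
    - {"dx": 0.1,"dy": 0.02,"dz": 0,"wx": 0,"wy": 0,"wz": 0.12,"fingers": -1}
    - {"dx": 0.1,"dy": 0.02,"dz": 0,"wx": 0,"wy": 0,"wz": 0.12,"fingers": -1}

```text
time_s: 15.82
eef_pos: [0.5549, 0.0123, 0.1913]
tool_rot: [-90.1, 0.1, -52.6]
contact_force: [-0.6, 0.6, 0.4]
width: 0.0854
```

Request:
drive_tool:
  steps:
    - {"dx": 0,"dy": 0,"dz": 0,"wx": 0,"wy": 0,"wz": 0.12,"fingers": -1}
    - {"dx": 0,"dy": 0,"dz": 0,"wx": 0,"wy": 0,"wz": 0.12,"fingers": -1}
    - {"dx": 0,"dy": 0,"dz": 0,"wx": 0,"wy": 0,"wz": 0.12,"fingers": -1}
    - {"dx": 0,"dy": 0,"dz": 0,"wx": 0,"wy": 0,"wz": 0.12,"fingers": -1}
    - {"dx": 0,"dy": 0,"dz": 0,"wx": 0,"wy": 0,"wz": 0.12,"fingers": -1}

```text
time_s: 16.23
eef_pos: [0.5549, 0.0123, 0.1913]
tool_rot: [-90.0, 0.1, -18.2]
contact_force: [0.3, 0.1, 0.2]
width: 0.0856
```

Request:
drive_tool:
  steps:
    - {"dx": 0,"dy": 0,"dz": 0,"wx": 0,"wy": 0,"wz": 0.12,"fingers": -1}
    - {"dx": 0,"dy": 0,"dz": 0,"wx": 0,"wy": 0,"wz": 0.12,"fingers": -1}
    - {"dx": 0,"dy": 0,"dz": 0,"wx": 0,"wy": 0,"wz": 0.12,"fingers": -1}
    - {"dx": 0,"dy": 0,"dz": -1.5,"wx": 0,"wy": 0,"wz": 0,"fingers": -1}
    - {"dx": 0,"dy": 0,"dz": -1.5,"wx": 0,"wy": 0,"wz": 0,"fingers": -1}

```text
time_s: 16.65
eef_pos: [0.5555, 0.0124, 0.1617]
tool_rot: [-90.0, 0.0, 2.1]
contact_force: [-0.3, -0.6, -0.7]
width: 0.0853
```

Request:
drive_tool:
  steps:
    - {"dx": 0.1,"dy": 0,"dz": -2.5,"wx": 0,"wy": 0,"wz": 0.005,"fingers": -1}
    - {"dx": 0,"dy": 0,"dz": -2.5,"wx": 0,"wy": 0,"wz": 0.005,"fingers": -1}
    - {"dx": 0,"dy": 0,"dz": -2,"wx": 0,"wy": 0,"wz": 0,"fingers": -1}
    - {"dx": 0,"dy": 0,"dz": -1.5,"wx": 0,"wy": 0,"wz": 0,"fingers": -1}
    - {"dx": 0,"dy": 0,"dz": -0.7,"wx": 0,"wy": 0,"wz": 0,"fingers": -1}

```text
time_s: 17.07
eef_pos: [0.5543, 0.0123, 0.0673]
tool_rot: [-90.0, 0.3, 2.6]
contact_force: [0.2, 0.0, -0.3]
width: 0.0857
```

Request:
drive_tool:
  steps:
    - {"dx": 0,"dy": 0,"dz": 0,"wx": 0,"wy": 0,"wz": 0,"fingers": 0}
    - {"dx": 0,"dy": 0,"dz": 0,"wx": 0,"wy": 0,"wz": 0,"fingers": 0.2}
    - {"dx": 0,"dy": 0,"dz": 0,"wx": 0,"wy": 0,"wz": 0,"fingers": 1}
    - {"dx": 0,"dy": 0,"dz": 0,"wx": 0,"wy": 0,"wz": 0,"fingers": 1}
    - {"dx": 0,"dy": 0,"dz": 0,"wx": 0,"wy": 0,"wz": 0,"fingers": 1}
  squeeze: 60

```text
time_s: 17.48
eef_pos: [0.5573, 0.0125, 0.0721]
tool_rot: [-90.0, -0.1, 2.6]
contact_force: [-1.0, -0.4, 4.9]
width: 0.0351
```

Request:
drive_tool:
  steps:
    - {"dx": 0,"dy": 0,"dz": 0.5,"wx": 0,"wy": 0,"wz": 0,"fingers": 1}
    - {"dx": 0,"dy": 0,"dz": 1,"wx": 0,"wy": 0,"wz": 0,"fingers": 1}
    - {"dx": 0,"dy": 0,"dz": 1,"wx": 0,"wy": 0,"wz": 0,"fingers": 1}
    - {"dx": 0,"dy": 0,"dz": 0,"wx": 0,"wy": 0,"wz": 0,"fingers": 1}
    - {"dx": 0,"dy": 0,"dz": 0,"wx": 0,"wy": 0,"wz": 0,"fingers": 1}

```text
time_s: 17.9
eef_pos: [0.5573, 0.0124, 0.097]
tool_rot: [-90.0, -0.1, 2.6]
contact_force: [-0.2, -0.4, -4.1]
width: 0.0352
```

Request:
drive_tool:
  steps:
    - {"dx": 0,"dy": 0,"dz": 4,"wx": 0,"wy": 0,"wz": 0,"fingers": 1}
    - {"dx": 0,"dy": 0,"dz": 4,"wx": 0,"wy": 0,"wz": 0,"fingers": 1}
    - {"dx": 0,"dy": 0,"dz": 4,"wx": 0,"wy": 0,"wz": 0,"fingers": 1}
    - {"dx": 0,"dy": 0,"dz": 4,"wx": 0,"wy": 0,"wz": 0,"fingers": 1}
    - {"dx": -0.2,"dy": -3.8,"dz": 1,"wx": 0,"wy": 0,"wz": 0,"fingers": 1}

```text
time_s: 18.32
eef_pos: [0.557, -0.0167, 0.2731]
tool_rot: [-89.8, -0.5, 3.3]
contact_force: [2.8, 1.4, -2.4]
width: 0.0352
```

Request:
drive_tool:
  steps:
    - {"dx": -0.3,"dy": -3.8,"dz": 1,"wx": 0,"wy": 0,"wz": 0,"fingers": 1}
    - {"dx": -0.3,"dy": -3.8,"dz": 0,"wx": 0,"wy": 0,"wz": 0,"fingers": 1}
    - {"dx": -0.3,"dy": -3.8,"dz": 0,"wx": 0,"wy": 0,"wz": 0,"fingers": 1}
    - {"dx": -0.3,"dy": -3.8,"dz": 0,"wx": 0,"wy": 0,"wz": 0,"fingers": 1}
    - {"dx": -0.3,"dy": -3.8,"dz": 0,"wx": 0,"wy": 0,"wz": 0,"fingers": 1}

```text
time_s: 18.73
eef_pos: [0.5389, -0.2174, 0.2757]
tool_rot: [-90.0, 0.0, 2.6]
contact_force: [1.5, 0.2, -3.6]
width: 0.0351
```

Request:
drive_tool:
  steps:
    - {"dx": -0.3,"dy": -3.8,"dz": 0,"wx": 0,"wy": 0,"wz": 0,"fingers": 1}
    - {"dx": -0.2,"dy": -3.8,"dz": 0,"wx": 0,"wy": 0,"wz": 0,"fingers": 1}
    - {"dx": 0,"dy": -3.0,"dz": 0,"wx": 0,"wy": 0,"wz": 0,"fingers": 1}
    - {"dx": 0,"dy": 0,"dz": 0,"wx": 0,"wy": 0,"wz": 0,"fingers": 1}
    - {"dx": 0,"dy": 0,"dz": 0,"wx": 0,"wy": 0,"wz": 0,"fingers": 1}

```text
time_s: 19.15
eef_pos: [0.5335, -0.3239, 0.2746]
tool_rot: [-89.9, 0.1, 2.4]
contact_force: [0.6, 1.2, -2.6]
width: 0.0353
```

Run:
```python
from h import *
s=robot.observe(); print(s['time_s'],s['eef_pos'],s['tool_rot'],s['width'],s['contact_force'])
snap('wrist','w5',scale=1.42)
```

```text
19.15 [ 0.53354795 -0.32390347  0.27460583] [-89.94740376   0.09427871   2.39249624] 0.03529033058669477 [ 0.56096832  1.17627184 -2.60464992]
```

View pics/w5.png

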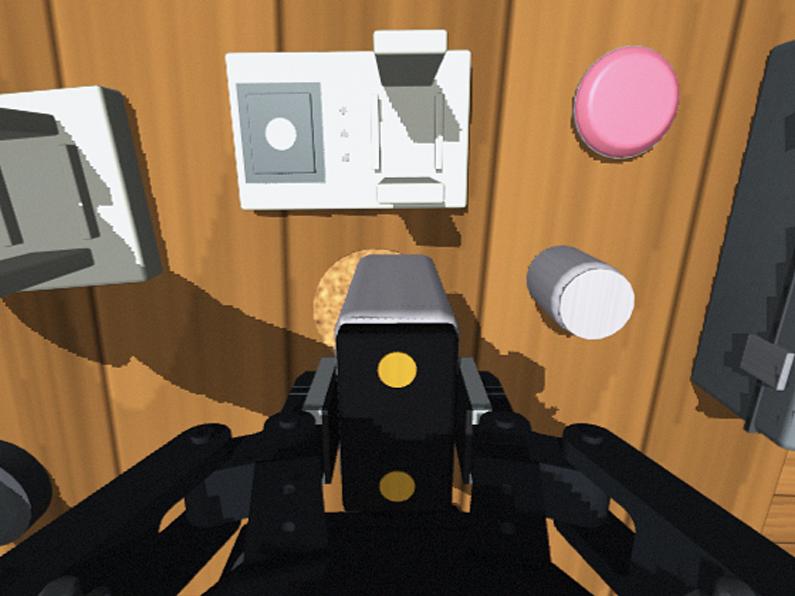

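The wrist view shows the charger's top corners at (226,54), (469,51), (469,207), (242,208), the key circle at (280,134), the lips at (377,132) and (439,132), and the held canister's dots at (397,370) and (397,486).

Run:
```python
from h import *
W=lambda x,y:np.array([x,y])/1.42
C=[('w5',W(226,54),(-.14,.06,.025)),('w5',W(469,51),(.05,.06,.025)),('w5',W(469,207),(.05,-.06,.025)),('w5',W(242,208),(-.14,-.06,.025)),('w5',W(280,134),(-.1,0,.0285)),('w5',W(377,132),(-.025,0,.035)),('w5',W(439,132),(.025,0,.035)),('w5',W(410,31),(0,.046,.14)),('w5',W(410,54),(0,.034,.14))]
c=fit(C,[.535,-.235,.05])
a,b=onz('w5',W(397,370),.3066),onz('w5',W(397,486),.3066); print('can',(a+b)/2,a,b)
s=robot.observe(); print(s['eef_pos'],s['tool_rot'])
```

```text
[ 0.5392 -0.2308  3.2899]
[[-1.3, -0.6], [1.7, -1.4], [-1.3, 0.4], [-0.5, 2.1], [1.2, 0.4], [-1.2, 0.5], [0.1, -0.3], [0.3, -0.7], [0.4, 0.5]]
can [ 0.53531959 -0.32379723  0.3066    ] [ 0.53454563 -0.30560182  0.3066    ] [ 0.53609355 -0.34199264  0.3066    ]
[ 0.53435233 -0.32172508  0.27501697] [-8.99227995e+01  5.40110651e-02  2.56780961e+00]
```

Request:
drive_tool:
  steps:
    - {"dx": 0.1,"dy": 3.0,"dz": -1,"wx": 0,"wy": 0,"wz": 0.004,"fingers": 1}
    - {"dx": 0.1,"dy": 3.0,"dz": -1,"wx": 0,"wy": 0,"wz": 0,"fingers": 1}
    - {"dx": 0,"dy": 2.9,"dz": -2,"wx": 0,"wy": 0,"wz": 0,"fingers": 1}
    - {"dx": 0,"dy": 0,"dz": -1.7,"wx": 0,"wy": 0,"wz": 0,"fingers": 1}
    - {"dx": 0,"dy": 0,"dz": 0,"wx": 0,"wy": 0,"wz": 0,"fingers": 1}

```text
time_s: 19.62
eef_pos: [0.5357, -0.2279, 0.2159]
tool_rot: [-89.9, 0.2, 3.2]
contact_force: [-0.5, -1.0, -3.9]
width: 0.0357
```

Request:
drive_tool:
  steps:
    - {"dx": 0,"dy": 0,"dz": 0,"wx": 0,"wy": 0,"wz": 0,"fingers": 1}
    - {"dx": 0,"dy": 0,"dz": 0,"wx": 0,"wy": 0,"wz": 0,"fingers": 1}
    - {"dx": 0,"dy": 0,"dz": 0,"wx": 0,"wy": 0,"wz": 0,"fingers": 1}
    - {"dx": 0,"dy": 0,"dz": 0,"wx": 0,"wy": 0,"wz": 0,"fingers": 1}
    - {"dx": 0,"dy": 0,"dz": 0,"wx": 0,"wy": 0,"wz": 0,"fingers": 1}

```text
time_s: 20.03
eef_pos: [0.5369, -0.2331, 0.2196]
tool_rot: [-90.0, -0.0, 2.8]
contact_force: [-0.6, -0.6, -3.1]
width: 0.0353
```

Run:
```python
from h import *
s=robot.observe(); print(s['time_s'],s['eef_pos'],s['tool_rot'],s['width'],s['contact_force'])
snap('wrist','w6'); snap('top','t6')
a=cv2.imread('pics/w6_raw.png')[0:420,80:480]; b=cv2.resize(cv2.imread('pics/t6_raw.png')[160:260,320:415],(399,420),interpolation=cv2.INTER_CUBIC)
cv2.imwrite('pics/c6.png',np.hstack([a,b]))
```

```text
20.0333 [ 0.53692701 -0.23313066  0.21959451] [-9.00260484e+01 -4.95748675e-02  2.81561192e+00] 0.03525470135372854 [-0.55261231 -0.61858403 -3.11174905]
```

View pics/c6.png

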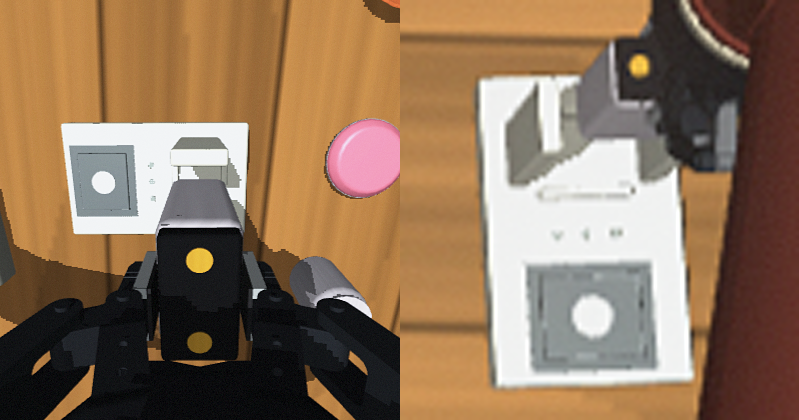

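The left view shows the post top (z 0.14) spanning columns 170 to 228 and rows 150 to 163, with the canister dots at column 200. So x is lined up with the bay. Checking y numerically.

Run:
```python
from h import *
W=lambda x,y:np.array([x+80,y],float)
p,q=onz('w6',W(199,150),.14),onz('w6',W(199,164),.14); print(p,q,'bay y from post',((p+q)/2)[:2]-np.array([-.002,.04]))
a,b=onz('w6',W(200,260),.2516),onz('w6',W(200,342),.2516); print('can',(a+b)/2)
C=[('w6',W(62,124),(-.14,.06,.025)),('w6',W(247,123),(.05,.06,.025)),('w6',W(103,182),(-.1,0,.0285)),('w6',W(74,233),(-.14,-.06,.025)),('w6',W(199,150),(0,.046,.14)),('w6',W(199,164),(0,.034,.14))]
fit(C,[.537,-.233,.05])
T=lambda x,y:np.array([320+(x-400)/4.2,160+y/4.2])
print('top cam: can dot front',onz('t6',T(640,66),.2516),'post',onz('t6',T(549,80),.14),onz('t6',T(549,152),.14))
print(robot.observe()['eef_pos'])
```

```text
[ 0.53613492 -0.18587844  0.14      ] [ 0.53660463 -0.19540518  0.14      ] bay y from post [ 0.53836977 -0.23064181]
can [ 0.53878097 -0.23283492  0.2516    ]
[ 0.5385 -0.2312  3.0158]
[[-2.3, -0.9], [1.6, -0.5], [0.6, 0.3], [-0.9, 1.9], [0.0, -1.0], [0.1, 2.6]]
top cam: can dot front [ 0.53446908 -0.2168727   0.2516    ] post [ 0.55335969 -0.19304071  0.14      ] [ 0.51272693 -0.19249745  0.14      ]
[ 0.53677996 -0.23292923  0.21928441]
```

Request:
drive_tool:
  steps:
    - {"dx": 0,"dy": 0.17,"dz": 0,"wx": 0,"wy": 0,"wz": 0,"fingers": 1}
    - {"dx": 0,"dy": 0,"dz": 0,"wx": 0,"wy": 0,"wz": 0,"fingers": 1}
    - {"dx": 0,"dy": 0,"dz": -0.8,"wx": 0,"wy": 0,"wz": 0,"fingers": 1}
    - {"dx": 0,"dy": 0,"dz": -0.6,"wx": 0,"wy": 0,"wz": 0,"fingers": 1}
    - {"dx": 0,"dy": 0,"dz": -0.6,"wx": 0,"wy": 0,"wz": 0,"fingers": 1}

```text
time_s: 20.55
eef_pos: [0.5364, -0.2308, 0.1978]
tool_rot: [-90.0, 0.0, 2.9]
contact_force: [0.4, 0.2, -2.8]
width: 0.0349
```

Request:
drive_tool:
  steps:
    - {"dx": 0,"dy": 0,"dz": -1.5,"wx": 0,"wy": 0,"wz": 0,"fingers": 1}
    - {"dx": 0,"dy": 0,"dz": -1.5,"wx": 0,"wy": 0,"wz": 0,"fingers": 1}
    - {"dx": 0,"dy": 0,"dz": -1.5,"wx": 0,"wy": 0,"wz": 0,"fingers": 1}
    - {"dx": 0,"dy": 0,"dz": -1.5,"wx": 0,"wy": 0,"wz": 0,"fingers": 1}
    - {"dx": 0,"dy": 0,"dz": -1.5,"wx": 0,"wy": 0,"wz": 0,"fingers": 1}

```text
time_s: 20.97
eef_pos: [0.5363, -0.2308, 0.1224]
tool_rot: [-90.0, 0.0, 2.9]
contact_force: [-0.4, -0.5, -3.2]
width: 0.035
```

Request:
drive_tool:
  steps:
    - {"dx": 0,"dy": 0,"dz": -0.8,"wx": 0,"wy": 0,"wz": 0,"fingers": 1}
    - {"dx": 0,"dy": 0,"dz": -0.6,"wx": 0,"wy": 0,"wz": 0,"fingers": 1}
    - {"dx": 0,"dy": 0,"dz": -0.3,"wx": 0,"wy": 0,"wz": 0,"fingers": 1}
    - {"dx": 0,"dy": 0,"dz": -0.2,"wx": 0,"wy": 0,"wz": 0,"fingers": 1}
    - {"dx": 0,"dy": 0,"dz": -0.2,"wx": 0,"wy": 0,"wz": 0,"fingers": 1}

```text
time_s: 21.38
eef_pos: [0.5371, -0.231, 0.1034]
tool_rot: [-90.0, -0.0, 2.9]
contact_force: [-0.2, -0.8, -3.5]
width: 0.0351
```

Request:
drive_tool:
  steps:
    - {"dx": 0,"dy": 0,"dz": -0.15,"wx": 0,"wy": 0,"wz": 0,"fingers": 1}
    - {"dx": 0,"dy": 0,"dz": -0.15,"wx": 0,"wy": 0,"wz": 0,"fingers": 1}
    - {"dx": 0,"dy": 0,"dz": -0.15,"wx": 0,"wy": 0,"wz": 0,"fingers": 1}
    - {"dx": 0,"dy": 0,"dz": 0,"wx": 0,"wy": 0,"wz": 0,"fingers": 1}
    - {"dx": 0,"dy": 0,"dz": 0,"wx": 0,"wy": 0,"wz": 0,"fingers": 1}

```text
time_s: 21.8
eef_pos: [0.5367, -0.2309, 0.0985]
tool_rot: [-90.0, -0.0, 2.9]
contact_force: [0.2, 0.3, -3.2]
width: 0.0353
```

Request:
drive_tool:
  steps:
    - {"dx": 0,"dy": 0,"dz": -0.15,"wx": 0,"wy": 0,"wz": 0,"fingers": 1}
    - {"dx": 0,"dy": 0,"dz": -0.15,"wx": 0,"wy": 0,"wz": 0,"fingers": 1}
    - {"dx": 0,"dy": 0,"dz": -0.15,"wx": 0,"wy": 0,"wz": 0,"fingers": 1}
    - {"dx": 0,"dy": 0,"dz": -0.1,"wx": 0,"wy": 0,"wz": 0,"fingers": 1}
    - {"dx": 0,"dy": 0,"dz": 0,"wx": 0,"wy": 0,"wz": 0,"fingers": 1}

```text
time_s: 22.22
eef_pos: [0.5367, -0.2308, 0.0932]
tool_rot: [-90.0, 0.0, 2.9]
contact_force: [-2.7, -0.4, 1.2]
width: 0.0352
```

Request:
drive_tool:
  steps:
    - {"dx": 0,"dy": 0,"dz": -0.1,"wx": 0,"wy": 0,"wz": 0,"fingers": 1}
    - {"dx": 0,"dy": 0,"dz": -0.1,"wx": 0,"wy": 0,"wz": 0,"fingers": 1}
    - {"dx": 0,"dy": 0,"dz": 0,"wx": 0,"wy": 0,"wz": 0,"fingers": 1}
    - {"dx": 0,"dy": 0,"dz": 0,"wx": 0,"wy": 0,"wz": 0,"fingers": 1}
    - {"dx": 0,"dy": 0,"dz": 0,"wx": 0,"wy": 0,"wz": 0,"fingers": 1}

```text
time_s: 22.63
eef_pos: [0.5368, -0.2309, 0.0931]
tool_rot: [-90.1, -0.0, 2.9]
contact_force: [-9.1, 3.4, 19.9]
width: 0.0355
```

Request:
drive_tool:
  steps:
    - {"dx": 0,"dy": 0,"dz": 0.15,"wx": 0,"wy": 0,"wz": 0,"fingers": 1}
    - {"dx": 0,"dy": 0,"dz": 0,"wx": 0,"wy": 0,"wz": 0,"fingers": -1}
    - {"dx": 0,"dy": 0,"dz": 0,"wx": 0,"wy": 0,"wz": 0,"fingers": -1}
    - {"dx": 0,"dy": 0,"dz": 0,"wx": 0,"wy": 0,"wz": 0,"fingers": -1}
    - {"dx": 0,"dy": 0,"dz": 0,"wx": 0,"wy": 0,"wz": 0,"fingers": -1}

```text
time_s: 23.05
eef_pos: [0.5368, -0.2309, 0.0923]
tool_rot: [-90.0, -0.0, 2.9]
contact_force: [-0.4, -1.0, -0.3]
width: 0.0819
```

Request:
drive_tool:
  steps:
    - {"dx": 0,"dy": 0,"dz": 1,"wx": 0,"wy": 0,"wz": 0,"fingers": -1}
    - {"dx": 0,"dy": 0,"dz": 2.5,"wx": 0,"wy": 0,"wz": 0,"fingers": -1}
    - {"dx": 0,"dy": 0,"dz": 3,"wx": 0,"wy": 0,"wz": 0,"fingers": -1}
    - {"dx": 0,"dy": 0,"dz": 3,"wx": 0,"wy": 0,"wz": 0,"fingers": -1}
    - {"dx": 0,"dy": 0,"dz": 2.5,"wx": 0,"wy": 0,"wz": 0,"fingers": -1}

```text
time_s: 23.47
eef_pos: [0.5371, -0.2308, 0.2153]
tool_rot: [-90.0, -0.1, 2.9]
contact_force: [0.1, -0.6, -0.4]
width: 0.0856
```

Request:
drive_tool:
  steps:
    - {"dx": -2,"dy": -0.1,"dz": 0,"wx": 0,"wy": 0,"wz": 0,"fingers": 1}
    - {"dx": -2,"dy": -0.1,"dz": 0,"wx": 0,"wy": 0,"wz": 0,"fingers": 1}
    - {"dx": -2,"dy": -0.1,"dz": 0,"wx": 0,"wy": 0,"wz": 0,"fingers": 1}
    - {"dx": -2,"dy": -0.1,"dz": 0,"wx": 0,"wy": 0,"wz": 0,"fingers": 1}
    - {"dx": -2,"dy": -0.1,"dz": 0,"wx": 0,"wy": 0,"wz": 0,"fingers": 1}
  squeeze: 30

```text
time_s: 23.88
eef_pos: [0.4359, -0.2357, 0.2131]
tool_rot: [-90.0, -0.0, 2.9]
contact_force: [-1.0, -0.3, -0.0]
width: 0.0254
```

Run:
```python
from h import *
s=robot.observe(); print(s['time_s'],s['eef_pos'],s['tool_rot'],s['width'],s['contact_force'])
snap('side','s7'); snap('top','t7')
a=cv2.resize(cv2.imread('pics/s7_raw.png')[115:225,265:370],(400,419),interpolation=cv2.INTER_CUBIC); b=cv2.resize(cv2.imread('pics/t7_raw.png')[160:260,320:415],(399,419),interpolation=cv2.INTER_CUBIC)
cv2.imwrite('pics/c7.png',np.hstack([a,b]))
```

```text
23.8833 [ 0.43591002 -0.23574094  0.21312664] [-9.00180610e+01 -3.29915641e-02  2.87659178e+00] 0.0253806415567118 [-0.97925451 -0.25072451 -0.0352617 ]
```

View pics/c7.png

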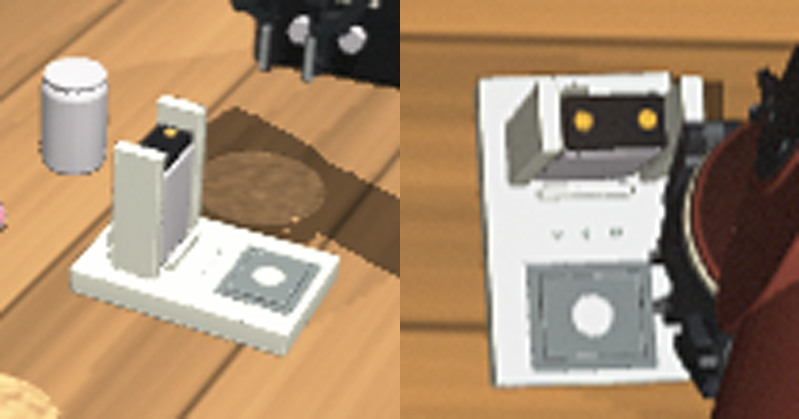

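The canister is seated upright between the posts, with its top (170,130 left crop) below the post tops. The key is clear at (268,275). Now pressing the key.

Request:
drive_tool:
  steps:
    - {"dx": 0,"dy": 0,"dz": -3.5,"wx": 0,"wy": 0,"wz": 0,"fingers": 1}
    - {"dx": 0,"dy": 0,"dz": -3.5,"wx": 0,"wy": 0,"wz": 0,"fingers": 1}
    - {"dx": 0,"dy": 0,"dz": -3.5,"wx": 0,"wy": 0,"wz": 0,"fingers": 1}
    - {"dx": 0,"dy": 0,"dz": -3.5,"wx": 0,"wy": 0,"wz": 0,"fingers": 1}
    - {"dx": 0,"dy": 0,"dz": 0,"wx": 0,"wy": 0,"wz": 0,"fingers": 1}

```text
time_s: 24.4
eef_pos: [0.4336, -0.2338, 0.0671]
tool_rot: [-89.7, 0.4, 2.9]
contact_force: [-0.2, 0.8, -0.0]
width: 0.0
```

Request:
drive_tool:
  steps:
    - {"dx": 0,"dy": 0,"dz": -1.5,"wx": 0,"wy": 0,"wz": 0,"fingers": 1}
    - {"dx": 0,"dy": 0,"dz": -1,"wx": 0,"wy": 0,"wz": 0,"fingers": 1}
    - {"dx": 0,"dy": 0,"dz": -0.7,"wx": 0,"wy": 0,"wz": 0,"fingers": 1}
    - {"dx": 0,"dy": 0,"dz": 0,"wx": 0,"wy": 0,"wz": 0,"fingers": 1}
    - {"dx": 0,"dy": 0,"dz": 0,"wx": 0,"wy": 0,"wz": 0,"fingers": 1}

```text
time_s: 24.82
eef_pos: [0.4372, -0.236, 0.0412]
tool_rot: [-90.0, -0.0, 2.9]
contact_force: [-0.8, 0.6, 0.9]
width: -0.0001
```

Request:
drive_tool:
  steps:
    - {"dx": 0,"dy": 0,"dz": -0.3,"wx": 0,"wy": 0,"wz": 0,"fingers": 1}
    - {"dx": 0,"dy": 0,"dz": -0.3,"wx": 0,"wy": 0,"wz": 0,"fingers": 1}
    - {"dx": 0,"dy": 0,"dz": -0.3,"wx": 0,"wy": 0,"wz": 0,"fingers": 1}
    - {"dx": 0,"dy": 0,"dz": -0.1,"wx": 0,"wy": 0,"wz": 0,"fingers": 1}
    - {"dx": 0,"dy": 0,"dz": 0,"wx": 0,"wy": 0,"wz": 0,"fingers": 1}

```text
time_s: 25.23
eef_pos: [0.4365, -0.2358, 0.0302]
tool_rot: [-90.0, 0.0, 2.9]
contact_force: [-0.1, -0.0, -0.3]
width: -0.0003
```

Request:
drive_tool:
  steps:
    - {"dx": 0,"dy": 0,"dz": -0.06,"wx": 0,"wy": 0,"wz": 0,"fingers": 1}
    - {"dx": 0,"dy": 0,"dz": -0.06,"wx": 0,"wy": 0,"wz": 0,"fingers": 1}
    - {"dx": 0,"dy": 0,"dz": -0.06,"wx": 0,"wy": 0,"wz": 0,"fingers": 1}
    - {"dx": 0,"dy": 0,"dz": -0.06,"wx": 0,"wy": 0,"wz": 0,"fingers": 1}
    - {"dx": 0,"dy": 0,"dz": 0,"wx": 0,"wy": 0,"wz": 0,"fingers": 1}

```text
time_s: 25.65
eef_pos: [0.4368, -0.2359, 0.0281]
tool_rot: [-90.0, -0.0, 2.9]
contact_force: [-0.7, -0.2, 2.1]
width: -0.0001
```

Request:
drive_tool:
  steps:
    - {"dx": 0,"dy": 0,"dz": -0.05,"wx": 0,"wy": 0,"wz": 0,"fingers": 1}
    - {"dx": 0,"dy": 0,"dz": -0.05,"wx": 0,"wy": 0,"wz": 0,"fingers": 1}
    - {"dx": 0,"dy": 0,"dz": -0.05,"wx": 0,"wy": 0,"wz": 0,"fingers": 1}
    - {"dx": 0,"dy": 0,"dz": 0,"wx": 0,"wy": 0,"wz": 0,"fingers": 1}
    - {"dx": 0,"dy": 0,"dz": 0,"wx": 0,"wy": 0,"wz": 0,"fingers": 1}

```text
time_s: 26.07
eef_pos: [0.4368, -0.2359, 0.0268]
tool_rot: [-90.0, -0.0, 2.9]
contact_force: [-2.8, 0.8, 6.9]
width: -0.0001
```

Request:
drive_tool:
  steps:
    - {"dx": 0,"dy": 0,"dz": -0.05,"wx": 0,"wy": 0,"wz": 0,"fingers": 1}
    - {"dx": 0,"dy": 0,"dz": 0,"wx": 0,"wy": 0,"wz": 0,"fingers": 1}
    - {"dx": 0,"dy": 0,"dz": 0,"wx": 0,"wy": 0,"wz": 0,"fingers": 1}
    - {"dx": 0,"dy": 0,"dz": 0,"wx": 0,"wy": 0,"wz": 0,"fingers": 1}
    - {"dx": 0,"dy": 0,"dz": 0,"wx": 0,"wy": 0,"wz": 0,"fingers": 1}

```text
time_s: 26.48
eef_pos: [0.4368, -0.2359, 0.0264]
tool_rot: [-90.0, 0.0, 2.9]
contact_force: [-2.0, 0.6, 7.5]
width: -0.0
```

Request:
drive_tool:
  steps:
    - {"dx": 0,"dy": 0,"dz": 0,"wx": 0,"wy": 0,"wz": 0,"fingers": 1}
    - {"dx": 0,"dy": 0,"dz": 0,"wx": 0,"wy": 0,"wz": 0,"fingers": 1}
    - {"dx": 0,"dy": 0,"dz": 0,"wx": 0,"wy": 0,"wz": 0,"fingers": 1}
    - {"dx": 0,"dy": 0,"dz": 0,"wx": 0,"wy": 0,"wz": 0,"fingers": 1}
    - {"dx": 0,"dy": 0,"dz": 0,"wx": 0,"wy": 0,"wz": 0,"fingers": 1}

```text
time_s: 26.9
eef_pos: [0.4368, -0.2359, 0.0265]
tool_rot: [-90.0, 0.0, 2.9]
contact_force: [-2.2, 1.3, 7.8]
width: 0.0003
```

Request:
drive_tool:
  steps:
    - {"dx": 0,"dy": 0,"dz": -0.03,"wx": 0,"wy": 0,"wz": 0,"fingers": 1}
    - {"dx": 0,"dy": 0,"dz": 0,"wx": 0,"wy": 0,"wz": 0,"fingers": 1}
    - {"dx": 0,"dy": 0,"dz": 0,"wx": 0,"wy": 0,"wz": 0,"fingers": 1}
    - {"dx": 0,"dy": 0,"dz": 0,"wx": 0,"wy": 0,"wz": 0,"fingers": 1}
    - {"dx": 0,"dy": 0,"dz": 0,"wx": 0,"wy": 0,"wz": 0,"fingers": 1}

```text
time_s: 27.32
eef_pos: [0.4368, -0.2359, 0.0262]
tool_rot: [-90.0, -0.0, 2.9]
contact_force: [-2.9, 1.8, 9.4]
width: 0.0003
```

Request:
drive_tool:
  steps:
    - {"dx": 0,"dy": 0,"dz": 0,"wx": 0,"wy": 0,"wz": 0,"fingers": 1}
    - {"dx": 0,"dy": 0,"dz": 0,"wx": 0,"wy": 0,"wz": 0,"fingers": 1}
    - {"dx": 0,"dy": 0,"dz": 0,"wx": 0,"wy": 0,"wz": 0,"fingers": 1}
    - {"dx": 0,"dy": 0,"dz": 0,"wx": 0,"wy": 0,"wz": 0,"fingers": 1}
    - {"dx": 0,"dy": 0,"dz": 0,"wx": 0,"wy": 0,"wz": 0,"fingers": 1}

```text
time_s: 27.73
eef_pos: [0.4368, -0.2359, 0.0262]
tool_rot: [-90.0, -0.0, 2.9]
contact_force: [-3.3, 2.7, 9.5]
width: 0.0001
```

Request:
drive_tool:
  steps:
    - {"dx": 0,"dy": 0,"dz": 0.5,"wx": 0,"wy": 0,"wz": 0,"fingers": 1}
    - {"dx": 0,"dy": 0,"dz": 3,"wx": 0,"wy": 0,"wz": 0,"fingers": 1}
    - {"dx": 0,"dy": 0,"dz": 4,"wx": 0,"wy": 0,"wz": 0,"fingers": 1}
    - {"dx": 0,"dy": 0,"dz": 4,"wx": 0,"wy": 0,"wz": 0,"fingers": 1}
    - {"dx": 0,"dy": 0,"dz": 4,"wx": 0,"wy": 0,"wz": 0,"fingers": 1}

```text
time_s: 28.15
eef_pos: [0.4363, -0.2354, 0.1824]
tool_rot: [-90.0, 0.0, 2.9]
contact_force: [1.3, -0.7, 0.9]
width: 0.0002
```

Request:
drive_tool:
  steps:
    - {"dx": 0,"dy": 0,"dz": 4,"wx": 0,"wy": 0,"wz": 0,"fingers": 1}
    - {"dx": 0,"dy": 0,"dz": 3,"wx": 0,"wy": 0,"wz": 0,"fingers": 1}
    - {"dx": 0,"dy": 0,"dz": 0,"wx": 0,"wy": 0,"wz": 0,"fingers": 1}
    - {"dx": 0,"dy": 0,"dz": 0,"wx": 0,"wy": 0,"wz": 0,"fingers": 1}
    - {"dx": 0,"dy": 0,"dz": 0,"wx": 0,"wy": 0,"wz": 0,"fingers": 1}

```text
time_s: 28.57
eef_pos: [0.4363, -0.2357, 0.2501]
tool_rot: [-90.0, 0.0, 2.9]
contact_force: [0.2, -0.6, -0.3]
width: -0.0001
```

Run:
```python
from h import *
s=robot.observe(); print(s['time_s'],s['eef_pos'],s['contact_force'])
snap('side','s8',scale=1.42)
```

```text
28.5667 [ 0.43632199 -0.23574043  0.25011761] [ 0.18111799 -0.64683835 -0.32293924]
```

View pics/s8.png

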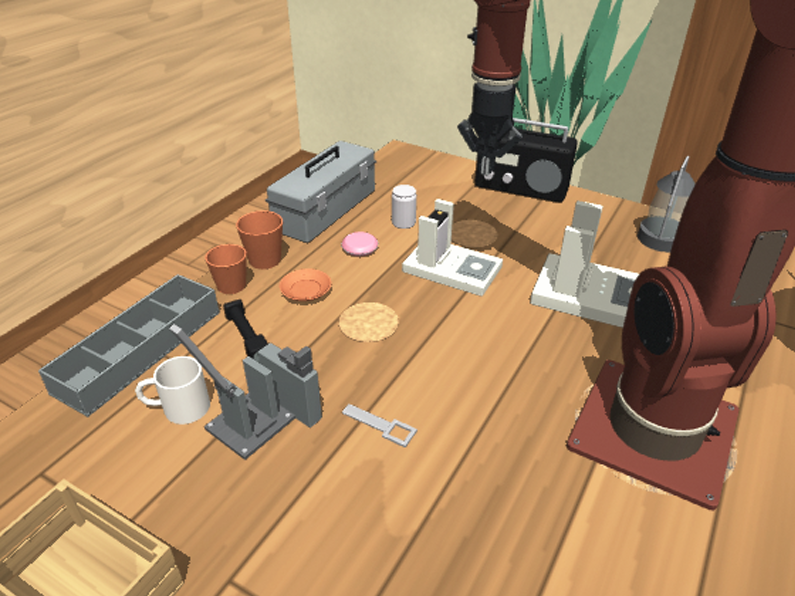

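The final view shows the canister seated in the small charger (440,225), the bar over (205,360), the tab back, the bystanders unmoved and the gripper clear. Handing in.

```bash
python3 -c "
from plant import robot
print(robot.sign_off())"
```

```text
the job is handed in; nothing more can be done
None
```

The canister is on charge and the job was handed in at about 28.6 s; sign-off gives no verdict.

- **Tab:** slid about 28 mm, to its stop.
- **Bar:** swung over to about 1.96 rad, worked out from the gripper position. The later pictures show it still over.
- **Mat:** the canister stood upright on the nearer cork mat. It settled within a few millimetres of the centre, and I let go before changing grip.
- **Charger bay:** I took the canister across its broad faces and lowered it into the smaller charger. It touched the bay floor at the expected height, with about 20 N upward force, and I let go only then.
- **Start key:** the readings while holding were 7.5 to 9.5 N for about 1.6 s. The highest reading was 9.5 N.

**Last checks:** the final side picture shows the canister seated between the posts, the bystanders apparently where they started, and the gripper clear with near-zero contact force.

**Disagreements:** the top and wrist cameras differed by about 4 mm on the dock and charger positions. I settled this by comparing the canister and bay in the same wrist picture and by watching the contact forces. The first five move calls were refused because the rows left some numbers out, and nothing moved. I viewed 10 pictures in all, two more than planned.

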